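Balance-check flyweight arms on a knife edge and case the sound ones

TASK

First drag the red rework tray by its far lip on to the green mat, without lifting it. Then try each flyweight arm on the knife edge, letting go of it there: put an arm that tips in the rework tray, and put an arm that stays level in the grey case before trying the next, all standing on their bobs, side by side, set down and not dropped. When every arm is sorted, press the case lid shut past its catch, without disturbing the try square, V-block and punch.

Things in the scene. Friction and masses are not known exactly. Their poses are not given: they have to be found in the camera images.
- arm1_mid (a point): Flyweight arm, 0.4 to 0.6 kg, one of up to five that look alike (None = absent). Aluminium bar with a dark steel square boss in the middle, by which it is picked up, and an upright round brass bob at each end; it stands on the bobs. Point: on the boss's axis, 36 mm above the feet and below the boss's top. x along the bar (either end first), z up; 144 mm long over the bobs
- arm2_mid (a point): Flyweight arm like arm1. Boss: 26 mm along the bar, 24 mm across it, from the bar's top (42 mm above the feet) up to 72 mm. Bar: 20 mm wide, 32 to 42 mm above the feet. Bobs: 30 mm across, 38 mm tall, centred 57 mm from the middle
- arm3_mid (a point): Flyweight arm like arm1. Under the boss a V-notch runs across the bar's underside, 18 mm wide, 7 mm deep, its apex 38 mm above the feet; set on the knife edge it centres itself from up to 5 mm off
- arm4_mid (a point): Flyweight arm like arm1. A sound arm set level on the knife edge and let go stays level (within 6 degrees). One with hidden off-centre weight tips 20 to 42 degrees to its heavy end within a second, and hangs there in its notch; closing the fingers on the boss along the bar rights it again
- arm5_mid (a point): Flyweight arm like arm1. Nothing but its behaviour on the knife edge shows whether an arm is sound; any number of them may be. (Where the rules speak of joint armN_core they mean the hidden weight, which cannot be read: negative = sound, positive = off-centre)
- knife (a point): middle of the knife edge: top of an upright steel blade clamped in a green machine vice fixed to the bench. Edge 135 mm above the bench, 140 mm long, along this point's y; x points across it, away from the robot. Blade 8 mm thick, tapering in its top 20 mm; the jaws reach 60 mm above the bench. An arm is tried with its bar along x, the edge in its notch: its listed point is then 2 mm below this height
- board: plywood board, 320 (x) x 180 (y) x 12 mm, fixed, on which the arms wait side by side about 60 mm apart, bars roughly along its y. Origin: centre of its underside
- tray_mid (a point): centre of the loose red plastic rework tray, 19 mm above its underside: 0.45 kg, 172 (x) x 212 (y) x 38 mm outside, walls and floor 4 mm, with an outward lip at the top. Its x points away from the robot. It slides on the bench with 3 to 6 N. It holds five arms side by side, bars along its x, 40 mm apart, the middle one on its centre
- tray_far_lip (a point): middle of the outer edge of the tray's far lip, 94 mm from the tray's centre along its x, 36 mm above the bench; open bench behind it to put the fingertips down
- mat: green rubber bench mat, 270 x 270 mm, 1 mm thick, fixed, on the bench nearer to the robot than the tray is at the start. Origin: its centre; x away from the robot
- case_in (a point): centre of the foam floor in the grey transit case, 10 mm above the bench. The case is fixed, 216 (x) x 182 (y) x 85 mm outside, 202 x 168 mm inside; x points away from the robot to the hinge. It holds five arms side by side, bars along its y, at x = -80, -40, 0, 40 and 80 mm, feet on the foam
- lid (a joint): angle of the case's lid (rad): 0 fully shut, about 1.8 standing open. Stiff friction hinge (about 0.3 N m): stays where left. A sprung catch at the front: the closing lid meets it at about 0.06 rad and needs some 7 to 9 N pressed at its front edge to snap past; then it stays shut, below 0.03
- lid_edge (a point): middle of the lid's free edge, on its outer face. The lid is a flat plate, 216 mm from hinge to free edge, 182 mm wide, 6 mm thick; a black tab, 44 mm wide, juts 19 mm beyond the edge here. z points out of the outer face, -x from hinge to free edge
- lid_hinge (a point): middle of the lid's hinge axis, on the case's upper far rim, 85 mm above the bench, 108 mm from the case's centre along the case's x; the axis runs along the case's y. Standing open, the lid's outer face looks away from the robot
- square: small steel try square, 75 mm stock and 100 mm blade, lying on the bench, a bystander: leave it where it is
- vblock: steel V-block, 60 x 50 x 46 mm, standing on the bench, a bystander: leave it where it is
- punch: centre punch, 110 mm long, 12 mm thick, lying on the bench, a bystander: leave it where it is

How it is judged (in metres and radians):
On the way, in this order (a step that is already met when the one before it is completed fails the run):
1. the rework tray is dragged by its far lip: the fingers bear on it from beyond, and it has moved 2 cm (distance of tray_mid from where it was at the start of the episode above 0.02 m and x of the grasp point in the frame of tray_mid above 0.06 m and contact force between the fingers and tray above 0.5 N), for 0.1 s.
2. the rework tray has been dragged on to the mat (x of tray_mid in the frame of mat between -0.055 and 0.055 m and y of tray_mid in the frame of mat between -0.055 and 0.055 m and height (world z) of tray_mid below 0.028 m), for 0.2 s.
3. an arm sits on the knife edge by its notch, let go (((x of arm1_mid in the frame of knife between -0.006 and 0.006 m and y of arm1_mid in the frame of knife between -0.065 and 0.065 m and z of arm1_mid in the frame of knife between -0.008 and 0.006 m and angle between arm1_mid's own z axis and vertical below 0.9 rad and contact force between the fingers and arm1 below 0.1 N) or (x of arm2_mid in the frame of knife between -0.006 and 0.006 m and y of arm2_mid in the frame of knife between -0.065 and 0.065 m and z of arm2_mid in the frame of knife between -0.008 and 0.006 m and angle between arm2_mid's own z axis and vertical below 0.9 rad and contact force between the fingers and arm2 below 0.1 N))), for 0.5 s.
4. a second arm sits on the knife edge, let go, with an earlier one already put where it belongs ((((x of arm1_mid in the frame of knife between -0.006 and 0.006 m and y of arm1_mid in the frame of knife between -0.065 and 0.065 m and z of arm1_mid in the frame of knife between -0.008 and 0.006 m and angle between arm1_mid's own z axis and vertical below 0.9 rad and contact force between the fingers and arm1 below 0.1 N) and ((value of joint arm2_core below -0.5 rad and (x of arm2_mid in the frame of case_in between -0.09 and 0.09 m and y of arm2_mid in the frame of case_in between -0.074 and 0.074 m and z of arm2_mid in the frame of case_in between 0.026 and 0.046 m and angle between arm2_mid's own z axis and vertical below 0.15 rad)) or (value of joint arm2_core above 0.5 rad and (x of arm2_mid in the frame of tray_mid between -0.072 and 0.072 m and y of arm2_mid in the frame of tray_mid between -0.092 and 0.092 m and z of arm2_mid in the frame of tray_mid between 0.012 and 0.033 m and angle between arm2_mid's own z axis and vertical below 0.15 rad)))) or ((x of arm2_mid in the frame of knife between -0.006 and 0.006 m and y of arm2_mid in the frame of knife between -0.065 and 0.065 m and z of arm2_mid in the frame of knife between -0.008 and 0.006 m and angle between arm2_mid's own z axis and vertical below 0.9 rad and contact force between the fingers and arm2 below 0.1 N) and ((value of joint arm1_core below -0.5 rad and (x of arm1_mid in the frame of case_in between -0.09 and 0.09 m and y of arm1_mid in the frame of case_in between -0.074 and 0.074 m and z of arm1_mid in the frame of case_in between 0.026 and 0.046 m and angle between arm1_mid's own z axis and vertical below 0.15 rad)) or (value of joint arm1_core above 0.5 rad and (x of arm1_mid in the frame of tray_mid between -0.072 and 0.072 m and y of arm1_mid in the frame of tray_mid between -0.092 and 0.092 m and z of arm1_mid in the frame of tray_mid between 0.012 and 0.033 m and angle between arm1_mid's own z axis and vertical below 0.15 rad)))))), for 0.5 s.
At the end, for the whole second after the job is handed in: arms that balance stand upright (within 8 degrees) on their bobs in the case, arms that tip stand so in the tray, the tray rests on the mat (centres within 55 mm either way), the lid is shut past its catch (below 0.03 rad), all at rest (all of step 2 and ((value of joint arm1_core below -0.5 rad and (x of arm1_mid in the frame of case_in between -0.09 and 0.09 m and y of arm1_mid in the frame of case_in between -0.074 and 0.074 m and z of arm1_mid in the frame of case_in between 0.026 and 0.046 m and angle between arm1_mid's own z axis and vertical below 0.15 rad)) or (value of joint arm1_core above 0.5 rad and (x of arm1_mid in the frame of tray_mid between -0.072 and 0.072 m and y of arm1_mid in the frame of tray_mid between -0.092 and 0.092 m and z of arm1_mid in the frame of tray_mid between 0.012 and 0.033 m and angle between arm1_mid's own z axis and vertical below 0.15 rad))) and ((value of joint arm2_core below -0.5 rad and (x of arm2_mid in the frame of case_in between -0.09 and 0.09 m and y of arm2_mid in the frame of case_in between -0.074 and 0.074 m and z of arm2_mid in the frame of case_in between 0.026 and 0.046 m and angle between arm2_mid's own z axis and vertical below 0.15 rad)) or (value of joint arm2_core above 0.5 rad and (x of arm2_mid in the frame of tray_mid between -0.072 and 0.072 m and y of arm2_mid in the frame of tray_mid between -0.092 and 0.092 m and z of arm2_mid in the frame of tray_mid between 0.012 and 0.033 m and angle between arm2_mid's own z axis and vertical below 0.15 rad))) and ((value of joint arm3_core below -0.5 rad and (x of arm3_mid in the frame of case_in between -0.09 and 0.09 m and y of arm3_mid in the frame of case_in between -0.074 and 0.074 m and z of arm3_mid in the frame of case_in between 0.026 and 0.046 m and angle between arm3_mid's own z axis and vertical below 0.15 rad)) or (value of joint arm3_core above 0.5 rad and (x of arm3_mid in the frame of tray_mid between -0.072 and 0.072 m and y of arm3_mid in the frame of tray_mid between -0.092 and 0.092 m and z of arm3_mid in the frame of tray_mid between 0.012 and 0.033 m and angle between arm3_mid's own z axis and vertical below 0.15 rad))) and ((value of joint arm4_core below -0.5 rad and (x of arm4_mid in the frame of case_in between -0.09 and 0.09 m and y of arm4_mid in the frame of case_in between -0.074 and 0.074 m and z of arm4_mid in the frame of case_in between 0.026 and 0.046 m and angle between arm4_mid's own z axis and vertical below 0.15 rad)) or (value of joint arm4_core above 0.5 rad and (x of arm4_mid in the frame of tray_mid between -0.072 and 0.072 m and y of arm4_mid in the frame of tray_mid between -0.092 and 0.092 m and z of arm4_mid in the frame of tray_mid between 0.012 and 0.033 m and angle between arm4_mid's own z axis and vertical below 0.15 rad))) and ((value of joint arm5_core below -0.5 rad and (x of arm5_mid in the frame of case_in between -0.09 and 0.09 m and y of arm5_mid in the frame of case_in between -0.074 and 0.074 m and z of arm5_mid in the frame of case_in between 0.026 and 0.046 m and angle between arm5_mid's own z axis and vertical below 0.15 rad)) or (value of joint arm5_core above 0.5 rad and (x of arm5_mid in the frame of tray_mid between -0.072 and 0.072 m and y of arm5_mid in the frame of tray_mid between -0.092 and 0.092 m and z of arm5_mid in the frame of tray_mid between 0.012 and 0.033 m and angle between arm5_mid's own z axis and vertical below 0.15 rad))) and value of joint lid below 0.03 rad and linear speed of each of arm1, arm2, arm3, arm4, arm5 below 0.03 m/s); the robot touches nothing.
It fails at once if the rework tray is lifted off the bench (height (world z) of tray_mid above 0.04 m).
It fails at once if an arm is dropped from about 8 cm or more ((linear speed of arm1 above 1.25 m/s and contact force between the fingers and arm1 below 0.1 N) or (linear speed of arm2 above 1.25 m/s and contact force between the fingers and arm2 below 0.1 N) or (linear speed of arm3 above 1.25 m/s and contact force between the fingers and arm3 below 0.1 N) or (linear speed of arm4 above 1.25 m/s and contact force between the fingers and arm4 below 0.1 N) or (linear speed of arm5 above 1.25 m/s and contact force between the fingers and arm5 below 0.1 N)).
It fails at once if a bystander (try square, V-block, punch) is pushed more than 4 cm (distance of any of square, vblock, punch from where it was at the start of the episode above 0.04 m).
Of arm3, arm4, arm5 only 1 to 3 are there at a start; the rules pass over those that are not, and their reading is None.
At some moment in a run one of tray may be knocked a few centimetres aside while the robot is not near it.
It also fails if it takes over 210 s, if anything falls off the work surface, if the arm or the gripper's body presses on something with over 40 N, if the wrist force passes 120 N, or if a joint passes its speed limit or range.

ROBOT

A 6-joint arm with a two-finger parallel gripper is mounted at the origin on the work surface. World frame = base frame: x ahead of the robot, y to its left, z up, the work surface at z = 0. Lengths are in m, angles in degrees, forces in N, time in s.
With the tool pointing down it reaches from about 0.325 to 0.9 m from the base axis. Payload 6.1 kg.
Tool frame: the origin (TCP) lies at the centre of the arm's flange, where the gripper is bolted on; the fingertips stand 173 mm ahead of it and the grasp point (between the pads) lies 155 mm ahead of it; z points along the fingers, y is the line along which they close (so a half turn about z gives the same grasp; the last joint's range is limited). The gripper opens to 85 mm and grips with 20 to 120 N. Pads are 22 mm wide; open, the fingers measure 114 mm over their backs; the gripper's body (76 mm by 85 mm) begins 54 mm behind the grasp point. The pads swing forward as they close: fully open they stand 13 mm farther back than shut.
Start: joints at [57.118, 12.628, 87.462, -0, 79.91, -7.225], TCP at [0.271, 0.563, 0.405] pointing down, gripper open.
Joint ranges: [-170.65, 170.65], [-52.31, 119.04], [5.05, 147.46], [-71.25, 251.25], [11.57, 151.72], [-153.62, 153.62]. Speed limits (degrees/s): [147.25, 147.25, 172.46, 180, 180, 180].

INTERFACE

Orientations are given as a 3x3 rotation matrix whose columns are the frame's x, y, z axes.
In Python, from plant import read_state, camera, finish_job gives the robot as it stands.
- The arm moves only by the shell command python3 -m handwheel 'ROWS' [FORCE]. ROWS is JSON, a list of rows, each a list of 7 numbers: the shift along the world's x, y, z in mm, then the turn, a rotation vector about the world's x, y, z in degrees, then the closure, from 0 (fully open) to 1 (shut). In form: [[dx, dy, dz, rx, ry, rz, jaw], ...]. A call has 1 to 8 rows; each row shifts and turns the commanded pose from where the row before left it; what a row does not reach is not made up. A row lasts 1/10 s, in which the tool goes at most 50 mm and 8.59 degrees, less where a joint would pass 70% of its speed; a pose out of reach is approached as far as the arm can. A call is refused whole if a number of a shift passes 50 or a number of a turn 8.59, either way. A call with a gripper value outside its range is refused whole. The fingers move at their own pace and stop on an object; FORCE is the grip in N (left out, the last holds). Time passes only in rows, so rows that do not move let the fingers close. It gives the time, the measured TCP pose, the force, the opening and the grip force at its end, in the units of the state.
- read_state(): the state, without advancing time (a new reading comes with each control period).
- camera(name): name is "scene" or "top" or "wrist"; returns a dict with "frame" (384x512x3 uint8, red, green, blue), "z_map" (384x512 float32, m along the optical axis (not along the pixel's ray), 0 where there is no reading), "fovy" (degrees; the focal length in pixels is half the picture's height over the tangent of half this angle, whatever the lens; pixels are square), "cx", "cy" (the principal point, pixels), "T" (4x4, takes a point from camera to world coordinates); the wrist camera has in their place "tool_from_camera" (4x4, takes a point from camera to tool coordinates, whose origin is the TCP and whose axes are the flange's). Camera axes: x right, y up, looking along -z (the intrinsics and any distortion apply to the point x, -y, -z); pixel columns grow to the right and rows downward; lengths in m; the calibration is good to about 2 mm. The wrist camera is an equidistant fisheye: a pixel r from the principal point sees the ray r / f radians off the axis. A picture is of the moment at which its call begins: read the wrist's pose just before it.
- finish_job(): hands the job in; it is judged then, once.
The state is a dict: "clock": time; "qpos": joint angles; "dq": joint speeds; "joint_efforts": joint torques, N m; "ee_pos": TCP position; "eef_rot": TCP orientation; "force": force on the tool from outside, world axes, zero at the start; "wrist_torque": the same for the moment, N m; "finger_gap": finger opening in m; "grip_force": force on a finger pad.
Only numpy, scipy, OpenCV 4.12 (cv2) and the standard library are available. Lean on these libraries where they do the work, as an engineer would, in place of code of your own. Each camera call takes 0.05 s, during which the arm holds its last target. There are 200 camera calls.

## Working session

There is one attempt and no reset: what is moved stays moved. The work goes in short steps, Python scripts to look and compute and a shell command to move; the robot and the scene stay as the last step left them, time stands still between calls to the robot, and variables do not carry over. Pictures are saved under pics/ and viewed, at most 14 in all, crops included, and the job is handed in when it is done.

```bash
ls; mkdir -p pics
python3 - <<'E'
from plant import *
import cv2,numpy as np
s=read_state();print({k:np.round(v,3).tolist() for k,v in s.items()})
a=[]
for n in("scene","top"):
    c=camera(n);np.savez("/tmp/%s0.npz"%n,**c);cv2.imwrite(f"pics/{n}0.png",c["frame"][:,:,::-1]);print(n,c["fovy"],c["cx"],c["cy"],np.round(c["T"],3).tolist(),(c["z_map"]>0).mean())
    a.append(c["frame"])
cv2.imwrite("pics/both.png",cv2.resize(a[1],(800,600),interpolation=cv2.INTER_CUBIC)[:,:,::-1])
E
```

```text
pics
{'clock': 0.0, 'qpos': [57.116, 12.676, 87.526, 0.001, 79.911, -7.224], 'dq': [-0.014, -0.021, 0.021, 0.055, -0.034, -0.099], 'joint_efforts': [-0.001, -49.688, -38.941, -0.0, 0.011, 0.0], 'ee_pos': [0.27, 0.563, 0.404], 'eef_rot': [[-0.901, 0.433, -0.001], [0.433, 0.901, -0.002], [0.0, -0.002, -1.0]], 'force': [0.898, -0.645, 0.167], 'wrist_torque': [0.077, -0.01, -0.001], 'grip_force': 0.0, 'finger_gap': 0.085}
scene 43.31843101186826 260.2266243649384 195.0520160836637 [[-0.475, -0.753, 0.456, 1.049], [0.88, -0.402, 0.254, 0.28], [-0.008, 0.522, 0.853, 1.095], [0.0, 0.0, 0.0, 1.0]] 0.995849609375
top 46.918477072472484 252.7188889963458 194.78066882216208 [[-0.009, 0.997, -0.072, 0.446], [-1.0, -0.007, 0.019, -0.015], [0.018, 0.072, 0.997, 1.438], [0.0, 0.0, 0.0, 1.0]] 0.9959462483723959
```

View pics/both.png

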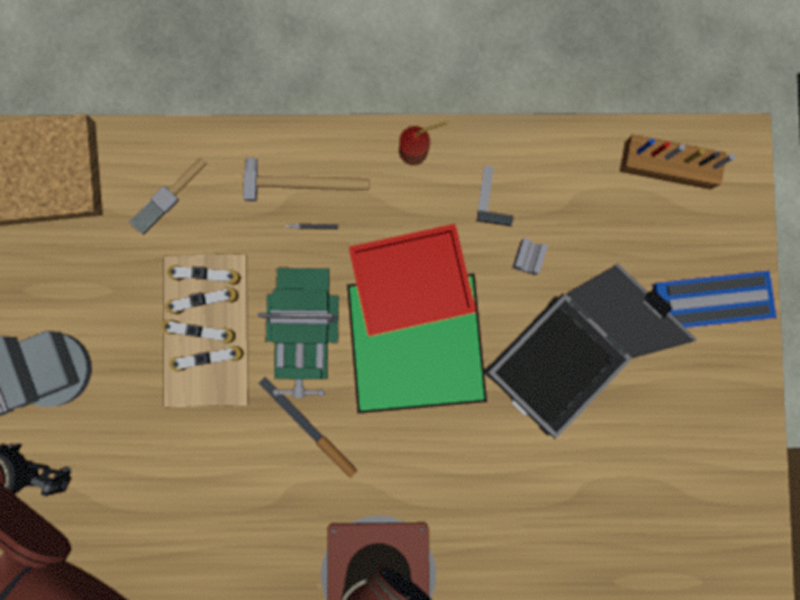

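View pics/scene0.png

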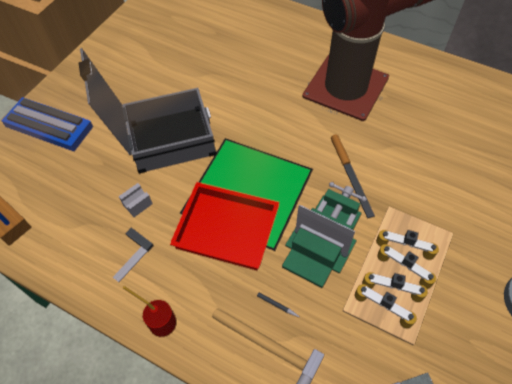

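The top view (scaled 1.5625×) shows 4 arms on the board at about (205,270)–(205,357). The knife is at (297,317), the tray at (412,280), the mat at (417,345) and the case at (560,365) with its hinge at upper right. The V-block, square and punch are around (530,255), (490,200) and (315,227).

```bash
cat > h.py <<'E'
import numpy as np,cv2
from plant import *
def cloud(c,T=None):
    z=c["z_map"];h,w=z.shape;f=h/2/np.tan(np.radians(c["fovy"]/2))
    v,u=np.mgrid[:h,:w];x=(u-c["cx"])/f;y=(v-c["cy"])/f
    P=np.stack([x*z,-y*z,-z,np.ones_like(z)],-1)@np.asarray(c["T"]).T
    return P[...,:3]
def hsv(c): return cv2.cvtColor(c["frame"],cv2.COLOR_RGB2HSV)
def rect(P,m):
    q=P[m][:,:2].astype(np.float32)*1000;r=cv2.minAreaRect(q)
    return np.round(r[0],1),np.round(r[1],1),round(r[2],1),len(q)
def big(m):
    n,l,s,_=cv2.connectedComponentsWithStats(m.astype(np.uint8));return l==1+np.argmax(s[1:,4])
def blobs(m,a):
    n,l,s,_=cv2.connectedComponentsWithStats(m.astype(np.uint8));return [l==i for i in range(1,n) if s[i,4]>=a]
E
cat > m0.py <<'E'
from h import *
for n in("scene","top"):
    c=dict(np.load("/tmp/%s0.npz"%n));P=cloud(c);H=hsv(c);X,Y,Z=np.moveaxis(P,-1,0)
    print("==",n,c.keys())
    red=(H[...,0]<8)|(H[...,0]>172);red&=(H[...,1]>200)&(H[...,2]>90)&(X>.4)&(Z<.06)
    red=big(red)
    print("tray",rect(P,red),"lip",rect(P,red&(Z>.030)),"floor",rect(P,red&(Z<.012)),np.percentile(Z[red],[1,50,99]).round(3))
    g=big((abs(H[...,0]-68)<14)&(H[...,1]>180)&(H[...,2]>110));print("mat",rect(P,g),Z[g].mean())
    brd=(X>.3)&(X<.72)&(Y>.25)&(Y<.5)
    bb=brd&(Z>.003)&(Z<.018);print("board",rect(P,big(bb)))
    for b in blobs(brd&(Z>.074),6): print("boss",P[b].mean(0).round(4),b.sum())
    for b in blobs(brd&(Z>.037),20): print(" arm",rect(P,b))
    k=(Z>.124)&(X>.4)&(Y>.05)&(Y<.33)&(X<.65)
    for b in blobs(k,15): print("knife",rect(P,b),np.percentile(Z[b],[5,95]).round(3))
    k=(Z>.06)&(X>.2)&(Y>-.55)&(Y<-.1)&(X<.65)
    for b in blobs(k,15): print("case>.06",rect(P,b),np.percentile(Z[b],[5,95]).round(3))
    k=(Z>.09)&(X>.2)&(Y>-.65)&(Y<-.1)&(X<.75)
    for b in blobs(k,15): 
        q=P[b];print("lid top",q[q[:,2].argmax()].round(3),q[q[:,1].argmin()].round(3),q[q[:,1].argmax()].round(3),q[q[:,0].argmax()].round(3),q[q[:,0].argmin()].round(3))
    k=(Z>.006)&(Z<.02)&(X>.2)&(Y>-.45)&(Y<-.12)&(X<.6)&(H[...,2]<80)
    if k.any(): print("foam",rect(P,big(k)))
    k=(Z>.03)&(Z<.06)&(X>.5)&(Y>-.35)&(Y<-.15)&(X<.7)
    for b in blobs(k,20): print("vb",rect(P,b))
E
python3 m0.py
```

```text
== scene dict_keys(['frame', 'z_map', 'fovy', 'cx', 'cy', 'T'])
tray (array([588.9, -81.8]), array([208.8, 240.3]), 11.5, 6050) lip (array([596.4, -73.2]), array([190.1, 225.5]), 12.2, 1425) floor (array([585.6, -86.7]), array([200.3, 232.1]), 11.5, 4315) [-0.001  0.005  0.041]
mat (array([700.4,  95.7]), array([779.4, 122. ]), 18.9, 1861) 0.0067496070057806124
board (array([494. , 352.4]), array([320.8, 180.1]), 1.3, 5432)
boss [0.4415 0.3423 0.0828] 128
boss [0.4963 0.3592 0.0829] 132
boss [0.5574 0.353  0.0831] 139
boss [0.6102 0.3497 0.083 ] 149
 arm (array([439.8, 342.2]), array([ 31.5, 142. ]), 11.0, 697)
 arm (array([494. , 359.6]), array([142.8,  30.9]), 79.7, 726)
 arm (array([577.3, 350.8]), array([142.3, 100.3]), 88.4, 1539)
knife (array([521.1, 154.3]), array([138.7,   8.2]), 88.3, 234) [0.125 0.136]
case>.06 (array([ 434.5, -372.8]), array([192.5, 278.7]), 45.3, 3663) [0.065 0.31 ]
lid top [ 0.528 -0.444  0.321] [ 0.465 -0.533  0.295] [ 0.562 -0.372  0.097] [ 0.593 -0.403  0.292] [ 0.434 -0.5    0.097]
foam (array([ 396.1, -381.9]), array([113.7, 202.8]), 45.0, 1903)
vb 
[... 354 characters left out ...]
, 46.7, 125) lip (array([ 666.8, -153.8]), array([133.4,  62.7]), 48.2, 53) floor (array([ 664.7, -151.2]), array([122.8,  59.1]), 46.1, 37) [0.001 0.026 0.045]Traceback (most recent call last):
  File "m0.py", line 8, in <module>
    g=big((abs(H[...,0]-68)<14)&(H[...,1]>180)&(H[...,2]>110));print("mat",rect(P,g),Z[g].mean())
  File "h.py", line 13, in big
    n,l,s,_=cv2.connectedComponentsWithStats(m.astype(np.uint8));return l==1+np.argmax(s[1:,4])
                                                                             ~~~~~~~~~^^^^^^^^^
    return _wrapfunc(a, 'argmax', axis=axis, out=out, **kwds)
    return bound(*args, **kwds)
ValueError: attempt to get argmax of an empty sequence
```

```bash
python3 - <<'E'
from h import *
for n,pts in(("top",[(264,180),(275,240),(250,250),(355,230)]),("scene",[(228,225),(250,165)])):
    c=dict(np.load("/tmp/%s0.npz"%n));H=hsv(c);P=cloud(c)
    for u,v in pts: print(n,H[v,u],P[v,u].round(3))
E
sed -i 's/(H\[...,1\]>200)&(H\[...,2\]>90)/(H[...,1]>150)\&(H[...,2]>90)\&(Y>-.3)\&(Y<.15)\&(X<.78)/; s/(H\[...,1\]>180)&(H\[...,2\]>110)/(H[...,1]>150)\&(H[...,2]>100)\&(Y<.12)/' m0.py; python3 m0.py
```

```text
top [  1 184 173] [ 0.597 -0.079  0.   ]
top [ 69 156 154] [ 0.402 -0.113  0.002]
top [ 69 154 156] [ 0.37  -0.031 -0.002]
top [20 22 35] [ 0.432 -0.37   0.013]
scene [  2 240 205] [ 0.585 -0.074  0.007]
scene [ 65 181 161] [ 0.392 -0.118 -0.001]
== scene dict_keys(['frame', 'z_map', 'fovy', 'cx', 'cy', 'T'])
tray (array([587. , -82.6]), array([212.6, 242.4]), 11.5, 6109) lip (array([596.3, -73.1]), array([190.1, 225.8]), 12.2, 1434) floor (array([583.4, -88.3]), array([205. , 232.6]), 12.0, 4365) [-0.001  0.005  0.041]
mat (array([460. ,  -5.9]), array([260.4, 104.2]), 4.5, 1879) 0.0008729627120059811
board (array([494. , 352.4]), array([320.8, 180.1]), 1.3, 5432)
boss [0.4415 0.3423 0.0828] 128
boss [0.4963 0.3592 0.0829] 132
boss [0.5574 0.353  0.0831] 139
boss [0.6102 0.3497 0.083 ] 149
 arm (array([439.8, 342.2]), array([ 31.5, 142. ]), 11.0, 697)
 arm (array([494. , 359.6]), array([142.8,  30.9]), 79.7, 726)
 arm (array([577.3, 350.8]), array([142.3, 100.3]), 88.4, 1539)
knife (array([521.1, 154.3]), array([138.7,   8.2]), 88.3, 234) [0.125 0.136]
case>.06 (array([ 434.5, -372.
[... 1120 characters left out ...]
2]), array([ 29.8, 142.4]), 12.2, 356)
 arm (array([497.7, 356.1]), array([142.3,  28.7]), 80.9, 348)
 arm (array([442. , 339.3]), array([ 28.3, 141.5]), 10.2, 352)
knife (array([523. , 152.8]), array([137.8,   6.3]), 89.3, 104) [0.125 0.138]
case>.06 (array([ 438.2, -376. ]), array([188.2, 280.2]), 45.7, 3598) [0.071 0.313]
lid top [ 0.519 -0.455  0.326] [ 0.464 -0.532  0.291] [ 0.564 -0.376  0.091] [ 0.595 -0.408  0.299] [ 0.437 -0.504  0.101]
foam (array([ 421.1, -369.4]), array([157.6, 195.2]), 45.1, 2672)
vb (array([ 610. , -179.4]), array([ 48.1, 176.6]), 88.0, 256)
vb (array([ 650.7, -303.3]), array([19.8, 60.2]), 71.6, 106)
vb (array([ 641.3, -331.7]), array([21.8, 60.7]), 72.0, 124)
```

```bash
python3 -m handwheel '[[28,-38,0,0,0,4.7,0],[28,-38,0,0,0,4.7,0],[28,-38,0,0,0,4.7,0],[28,-38,0,0,0,4.7,0],[28,-38,0,0,0,4.7,0],[28,-38,0,0,0,4.7,0],[28,-38,0,0,0,4.7,0],[28,-38,0,0,0,4.7,0]]'; python3 -m handwheel '[[28,-38,0,0,0,0,0],[28,-38,0,0,0,0,0],[28,-38,0,0,0,0,0],[28,-38,0,0,0,0,0],[28,-38,0,0,0,0,0],[28,-38,0,0,0,0,0],[28,-38,0,0,0,0,0],[0,0,0,0,0,0,0]]'
cat > st.py <<'E'
from h import *
s=read_state();R=s["eef_rot"]
print("t%.2f pos"%s["clock"],(s["ee_pos"]*1000).round(1),"yaw(y axis)",np.degrees(np.arctan2(R[1][1],R[0][1])).round(1),"z",R[:,2].round(3) if hasattr(R,'shape') else R,"F",np.round(s["force"],1),"gap",round(s["finger_gap"],4),"g",round(s["grip_force"],1),"q",np.round(s["qpos"],0))
E
python3 st.py
```

```text
clock: 0.9
ee_pos: [0.4953, 0.2576, 0.4044]
eef_rot: [[-0.978, -0.21, -0.0], [-0.21, 0.978, -0.0], [0.0, 0.0, -1.0]]
force: [1.0, 0.5, -0.4]
finger_gap: 0.0857
grip_force: 0.0
clock: 1.7
ee_pos: [0.6925, -0.0121, 0.4028]
eef_rot: [[-0.979, -0.202, -0.001], [-0.202, 0.979, -0.002], [0.001, -0.002, -1.0]]
force: [-0.5, 0.1, 0.9]
finger_gap: 0.0853
grip_force: 0.0
t1.70 pos [692.5 -12.1 402.8] yaw(y axis) 101.6 z [-0.001 -0.002 -1.   ] F [-0.5  0.1  0.9] gap 0.0853 g 0.0 q [  -7.   22.   76.   -0.   82. -109.]
```

```bash
python3 -m handwheel '[[22,-37,0,0,0,0,0],[3,0,-40,0,0,0,0],[0,0,-45,0,0,0,0],[0,0,-45,0,0,0,0],[0,0,-45,0,0,0,0],[0,0,-40,0,0,0,0],[0,0,-15,0,0,0,0],[0,0,0,0,0,0,0]]'; python3 -m handwheel '[[-10,0,0,0,0,0,0],[-10,0,0,0,0,0,0],[-12,0.5,0,0,0,0,0],[-12,0.5,0,0,0,0,0],[-12,0.5,0,0,0,0,0],[-12,0.5,0,0,0,0,0],[0,0,0,0,0,0,0],[0,0,0,0,0,0,0]]'; python3 st.py
```

```text
clock: 2.5
ee_pos: [0.7139, -0.043, 0.1711]
eef_rot: [[-0.978, -0.207, -0.007], [-0.207, 0.978, 0.001], [0.006, 0.003, -1.0]]
force: [0.1, 0.7, -0.5]
finger_gap: 0.0853
grip_force: 0.0
clock: 3.3
ee_pos: [0.6489, -0.0417, 0.1774]
eef_rot: [[-0.978, -0.207, 0.004], [-0.207, 0.978, -0.001], [-0.004, -0.002, -1.0]]
force: [0.6, -0.5, -0.4]
finger_gap: 0.0855
grip_force: 0.0
t3.30 pos [648.9 -41.7 177.4] yaw(y axis) 101.9 z [ 0.004 -0.001 -1.   ] F [ 0.6 -0.5 -0.4] gap 0.0855 g 0.0 q [ -11.   30.   92.    0.   58. -113.]
```

```bash
cat > tray.py <<'E'
from h import *
c=camera("scene");cv2.imwrite("pics/s.png",c["frame"][:,:,::-1])
for n in("top","scene"):
    c=camera(n);P=cloud(c);H=hsv(c);X,Y,Z=np.moveaxis(P,-1,0)
    red=((H[...,0]<8)|(H[...,0]>172))&(H[...,1]>150)&(H[...,2]>90)&(Y>-.3)&(Y<.15)&(X>.28)&(X<.78)&(Z<.06)
    red=big(red);print(n,"lip",rect(P,red&(Z>.030)),np.percentile(Z[red],99).round(3))
E
python3 tray.py; cp pics/s.png pics/s1.png
```

```text
top lip (array([ 560.2, -124.9]), array([185.3, 116.6]), 11.2, 344) 0.045
scene lip (array([532.3,  -4.3]), array([190.2,  88. ]), 12.6, 438) 0.041
```

View pics/s1.png

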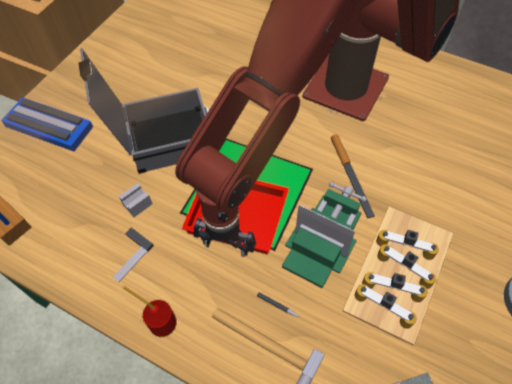

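The fingers are behind the far lip and the tray has moved about 50 mm with its yaw unchanged. I'll keep dragging, then back off and measure.

```bash
python3 -m handwheel '[[-8,0,-4,0,0,0,0],[-8,0,0,0,0,0,0],[-8,0,0,0,0,0,0],[-8,0,0,0,0,0,0],[-8,0,0,0,0,0,0],[-8,0,0,0,0,0,0],[-8,0,0,0,0,0,0],[0,0,0,0,0,0,0]]'; python3 -m handwheel '[[20,0,0,0,0,0,0],[20,0,10,0,0,0,0],[10,0,50,0,0,0,0],[0,0,50,0,0,0,0],[0,25,42,0,0,0,0],[0,45,20,0,0,-8,0],[0,50,0,0,0,-8,0],[0,50,0,0,0,-8,0]]';  python3 -m handwheel '[[0,50,0,0,0,-8,0],[0,50,0,0,0,-8,0],[0,50,0,0,0,-8,0],[0,50,0,0,0,-8,0],[0,38,0,0,0,-8,0],[-45,0,0,0,0,-8,0],[-45,0,0,0,0,-8,0],[0,0,0,0,0,0,0]]'; python3 st.py; python3 tray.py
```

```text
clock: 4.25
ee_pos: [0.5899, -0.0414, 0.1699]
eef_rot: [[-0.978, -0.207, -0.003], [-0.207, 0.978, 0.001], [0.003, 0.001, -1.0]]
force: [0.5, 0.1, 0.1]
finger_gap: 0.0854
grip_force: 0.0
clock: 5.05
ee_pos: [0.6405, 0.1295, 0.3415]
eef_rot: [[-0.976, 0.216, -0.002], [0.216, 0.976, -0.0], [0.002, -0.001, -1.0]]
force: [0.0, -0.5, -0.8]
finger_gap: 0.0854
grip_force: 0.0
clock: 5.85
ee_pos: [0.5448, 0.3666, 0.3357]
eef_rot: [[-0.373, 0.928, -0.014], [0.928, 0.373, -0.006], [-0.0, -0.016, -1.0]]
force: [0.5, 0.2, 0.4]
finger_gap: 0.0853
grip_force: 0.0
t5.85 pos [544.8 366.6 335.7] yaw(y axis) 21.9 z [-0.014 -0.006 -1.   ] F [0.5 0.2 0.4] gap 0.0853 g 0.0 q [27. 20. 86.  0. 75.  5.]
top lip (array([491.8, -72.5]), array([186.3, 225.4]), 12.1, 787) 0.044
scene lip (array([488.2, -72.3]), array([192.3, 224.5]), 12.1, 1269) 0.041
```

Tray is at about (490,-72) with yaw 12°, inside the mat tolerance. Next, a close look at the arms with the wrist camera.

```bash
cat >> h.py <<'E'
def wcloud():
    s=read_state();c=camera("wrist");z=c["z_map"];h,w=z.shape;f=h/2/np.tan(np.radians(c["fovy"]/2))
    v,u=np.mgrid[:h,:w];a=(u-c["cx"])/f;b=(v-c["cy"])/f;r=np.hypot(a,b)+1e-9
    k=np.where(r<1.4,np.tan(np.minimum(r,1.4))/r,0)
    Q=np.stack([a*k*z,-b*k*z,-z,np.ones_like(z)],-1)@np.asarray(c["tool_from_camera"]).T
    P=Q[...,:3]@np.asarray(s["eef_rot"]).T+np.asarray(s["ee_pos"]);P[(z==0)|(r>1.3)]=np.nan
    return c,P
E
cat > warm.py <<'E'
from h import *
import sys
c,P=wcloud();cv2.imwrite("pics/w.png",c["frame"][:,:,::-1]);X,Y,Z=np.moveaxis(P,-1,0)
brd=(X>.38)&(X<.7)&(Y>.22)&(Y<.48)
for b in blobs(brd&(Z>.078)&(Z<.095),20): print("boss",rect(P,b),np.nanmedian(Z[b]).round(4))
for b in blobs(brd&(Z>.037)&(Z<.095),80): print(" arm",rect(P,b))
k=(Z>.128)&(Z<.15)&(X>.45)&(X<.6)&(Y>.05)&(Y<.25)
for b in blobs(k,15): print("knife",rect(P,b),np.percentile(Z[b],[50,95]).round(4))
E
python3 warm.py; cp pics/w.png pics/w1.png
```

```text
boss (array([439. , 341.8]), array([24.4, 26.7]), 10.8, 800) 0.0839
boss (array([493.9, 359.1]), array([26.4, 24.4]), 80.0, 923) 0.084
boss (array([555.1, 352.6]), array([24.1, 25.3]), 12.1, 856) 0.084
boss (array([608.1, 349.6]), array([26.3, 24.4]), 85.9, 790) 0.0839
boss (array([521.5, 223.8]), array([3.5, 8.6]), 85.6, 91) 0.087
 arm (array([439.5, 342.1]), array([ 29. , 142.9]), 10.2, 3816)
 arm (array([494.2, 359.2]), array([142.1,  29.2]), 80.3, 3759)
 arm (array([555. , 352.7]), array([ 29.4, 142.6]), 12.1, 3635)
 arm (array([608., 349.]), array([143.8,  29.9]), 84.9, 3741)
 arm (array([521.6, 223.8]), array([8.8, 3.9]), 1.9, 263)
```

View pics/w1.png

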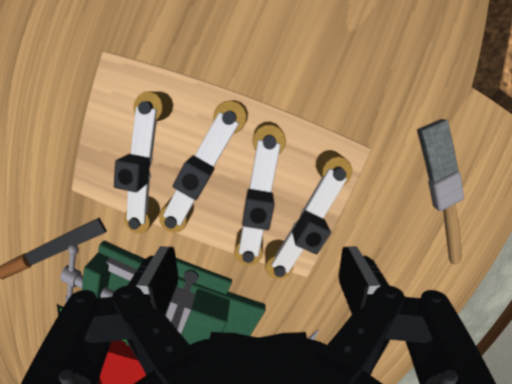

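The wrist view shows four arms, with bosses at pixels (131,172), (194,179), (258,210) and (311,236). It agrees with the scene camera. I'll pick the far one first, at (608,350).

```bash
python3 -m handwheel '[[16,-4,0,0,0,8,0],[16,-4,0,0,0,8,0],[16,-4,0,0,0,8,0],[15,-5,0,0,0,8,0],[0,0,0,0,0,8,0],[0,0,-20,0,0,8,0],[0,0,-20,0,0,8,0],[0,0,-20,0,0,7.5,0]]'; python3 -m handwheel '[[0,0,0,0,0,0,0],[0,0,0,0,0,0,0]]'; python3 st.py
```

```text
clock: 6.85
ee_pos: [0.6161, 0.3485, 0.2816]
eef_rot: [[-0.997, 0.075, 0.001], [0.075, 0.997, 0.0], [-0.001, 0.001, -1.0]]
force: [-0.1, -0.5, -0.6]
finger_gap: 0.0853
grip_force: 0.0
clock: 7.05
ee_pos: [0.6153, 0.3488, 0.2818]
eef_rot: [[-0.996, 0.084, -0.0], [0.084, 0.996, -0.0], [0.0, -0.0, -1.0]]
force: [0.0, 0.2, 0.1]
finger_gap: 0.0852
grip_force: 0.0
t7.05 pos [615.3 348.8 281.8] yaw(y axis) 85.2 z [-0. -0. -1.] F [0.  0.2 0.1] gap 0.0852 g 0.0 q [ 23.  29.  80.  -0.  71. -62.]
```

```bash
python3 -m handwheel '[[-7,1,0,0,0,0,0],[0,0,-30,0,0,0,0],[0,0,-21,0,0,0,0],[0,0,0,0,0,0,0],[0,0,0,0,0,0,0.5],[0,0,0,0,0,0,1],[0,0,0,0,0,0,1],[0,0,0,0,0,0,1]]' 40;python3 -m handwheel '[[0,0,0,0,0,0,1],[0,0,0,0,0,0,1],[0,0,0,0,0,0,1]]';  python3 st.py
```

```text
clock: 7.85
ee_pos: [0.6079, 0.3506, 0.2323]
eef_rot: [[-0.997, 0.08, 0.002], [0.08, 0.997, 0.001], [-0.002, 0.001, -1.0]]
force: [-0.0, -0.4, 0.1]
finger_gap: 0.0284
grip_force: 0.0
clock: 8.15
ee_pos: [0.608, 0.3506, 0.2323]
eef_rot: [[-0.997, 0.08, 0.002], [0.08, 0.997, 0.001], [-0.002, 0.001, -1.0]]
force: [-0.4, -0.2, 6.1]
finger_gap: 0.0254
grip_force: 41.8
t8.15 pos [608.  350.6 232.3] yaw(y axis) 85.4 z [ 0.002  0.001 -1.   ] F [-0.4 -0.2  6.1] gap 0.0254 g 41.8 q [ 24.  32.  82.  -0.  66. -62.]
```

```bash
python3 -m handwheel '[[0,0,20,0,0,0,1],[0,0,45,0,0,0,1],[0,0,45,0,0,0,1],[0,0,25,0,0,-6.4,1],[-12,-26,0,0,0,-8,1],[-12,-26,0,0,0,-8,1],[-12,-26,0,0,0,-8,1],[-12,-26,0,0,0,-8,1]]'; python3 -m handwheel '[[-12,-26,0,0,0,-8,1],[-12,-26,0,0,0,-8,1],[-12,-26,0,0,0,-8,1],[0,-14,0,0,0,-8,1],[0,0,0,0,0,-8,1],[0,0,0,0,0,-8,1],[0,0,0,0,0,0,1],[0,0,0,0,0,0,1]]'; python3 st.py;python3 warm.py
```

```text
clock: 8.95
ee_pos: [0.5582, 0.2453, 0.3641]
eef_rot: [[-0.728, 0.685, -0.003], [0.685, 0.728, -0.001], [0.001, -0.002, -1.0]]
force: [0.6, -0.2, -3.4]
finger_gap: 0.025
grip_force: 40.8
clock: 9.75
ee_pos: [0.5231, 0.1544, 0.3649]
eef_rot: [[0.013, 1.0, -0.002], [1.0, -0.013, -0.0], [-0.0, -0.002, -1.0]]
force: [-0.2, -0.3, -4.4]
finger_gap: 0.0253
grip_force: 41.1
t9.75 pos [523.1 154.4 364.9] yaw(y axis) -0.7 z [-0.002 -0.    -1.   ] F [-0.2 -0.3 -4.4] gap 0.0253 g 41.1 q [  8.   4. 102.   0.  75.   9.]
boss (array([434.7, 327.6]), array([1.5, 8.6]), 86.8, 26) 0.0813
 arm (array([445.9, 301.6]), array([29. , 63.8]), 13.6, 1626)
 arm (array([485. , 309.6]), array([44.5, 29.2]), 89.4, 1133)
 arm (array([566.5, 306.8]), array([29.5, 50.9]), 4.6, 1262)
knife (array([520.5, 181.5]), array([83.3,  4.5]), 88.8, 729) [0.134  0.1356]
knife (array([475.9, 163.6]), array([ 4.2, 18.5]), 40.2, 47) [0.1484 0.1496]
knife (array([574.7, 162.4]), array([27.2,  8.8]), 27.5, 82) [0.1482 0.1498]
```

```bash
python3 -m handwheel '[[-2.5,0,-20,0,0,-0.4,1],[0,0,-15,0,0,0,1],[0,0,-8,0,0,0,1],[0,0,0,0,0,0,1],[0,0,0,0,0,0,1],[0,0,-2,0,0,0,1],[0,0,-1,0,0,0,1],[0,0,0,0,0,0,1]]' ; python3 st.py
```

```text
clock: 10.6
ee_pos: [0.521, 0.1544, 0.32]
eef_rot: [[0.024, 1.0, 0.0], [1.0, -0.024, 0.0], [0.0, 0.0, -1.0]]
force: [0.1, 0.4, -3.8]
finger_gap: 0.0252
grip_force: 41.1
t10.60 pos [521.  154.4 320. ] yaw(y axis) -1.4 z [ 0.  0. -1.] F [ 0.1  0.4 -3.8] gap 0.0252 g 41.1 q [  8.   6. 104.  -0.  70.  10.]
```

```bash
python3 -m handwheel '[[0,0,-1,0,0,0,1],[0,0,-1,0,0,0,1],[0,0,0,0,0,0,1]]' ; python3 -m handwheel '[[0,0,-1,0,0,0,1],[0,0,0,0,0,0,1]]'
```

```text
clock: 10.9
ee_pos: [0.521, 0.1544, 0.3183]
eef_rot: [[0.024, 1.0, 0.0], [1.0, -0.024, 0.0], [0.0, 0.0, -1.0]]
force: [-0.6, -0.1, 0.1]
finger_gap: 0.0253
grip_force: 41.7
clock: 11.1
ee_pos: [0.5211, 0.1544, 0.3181]
eef_rot: [[0.024, 1.0, 0.001], [1.0, -0.024, 0.0], [0.0, 0.001, -1.0]]
force: [-4.0, -0.9, 7.0]
finger_gap: 0.0255
grip_force: 42.6
```

```bash
python3 -m handwheel '[[0,0,0,0,0,0,0.5],[0,0,0,0,0,0,0],[0,0,5,0,0,0,0],[0,0,10,0,0,0,0],[0,0,25,0,0,0,0],[0,0,30,0,0,0,0],[0,0,30,0,0,0,0],[0,0,0,0,0,0,0]]' ; python3 -m handwheel '[[0,0,0,0,0,0,0],[0,0,0,0,0,0,0],[0,0,0,0,0,0,0],[0,0,0,0,0,0,0],[0,0,0,0,0,0,0]]'
cat > look.py <<'E'
from h import *
# boss + bobs of the arm on the knife: scene view
c=camera("scene");P=cloud(c);X,Y,Z=np.moveaxis(P,-1,0)
cv2.imwrite("pics/k.png",cv2.resize(c["frame"][150:330,220:460],(720,540))[:,:,::-1])
k=(abs(X-.521)<.085)&(abs(Y-.154)<.02)&(Z>.09)&(Z<.24)
H=hsv(c);w=k&(H[...,1]<60)&(H[...,2]>120)
for m,n in((w,"white bar"),(k,"all")):
    if m.sum()>20:
        p=np.polyfit(X[m],Z[m],1);print(n,m.sum(),"slope deg",np.degrees(np.arctan(p[0])).round(1),"x",np.percentile(X[m],[2,98]).round(3),"z",np.percentile(Z[m],[2,98]).round(3))
E
python3 look.py; python3 st.py; cp pics/k.png pics/k1.png
```

```text
clock: 11.9
ee_pos: [0.5222, 0.1546, 0.4232]
eef_rot: [[0.024, 1.0, 0.01], [1.0, -0.024, 0.001], [0.002, 0.01, -1.0]]
force: [0.5, 0.9, 0.5]
finger_gap: 0.0858
grip_force: 0.0
clock: 12.4
ee_pos: [0.5208, 0.1543, 0.416]
eef_rot: [[0.024, 1.0, -0.001], [1.0, -0.024, -0.0], [-0.0, -0.001, -1.0]]
force: [-0.1, 0.5, 0.1]
finger_gap: 0.0855
grip_force: 0.0
white bar 270 slope deg 0.1 x [0.465 0.573] z [0.11  0.146]
all 777 slope deg -3.7 x [0.456 0.591] z [0.099 0.171]
t12.45 pos [520.8 154.4 416.1] yaw(y axis) -1.4 z [-0.001 -0.    -1.   ] F [ 0.7 -0.1  0.3] gap 0.085 g 0.0 q [ 8.  1. 99.  0. 80. 10.]
```

View pics/k1.png

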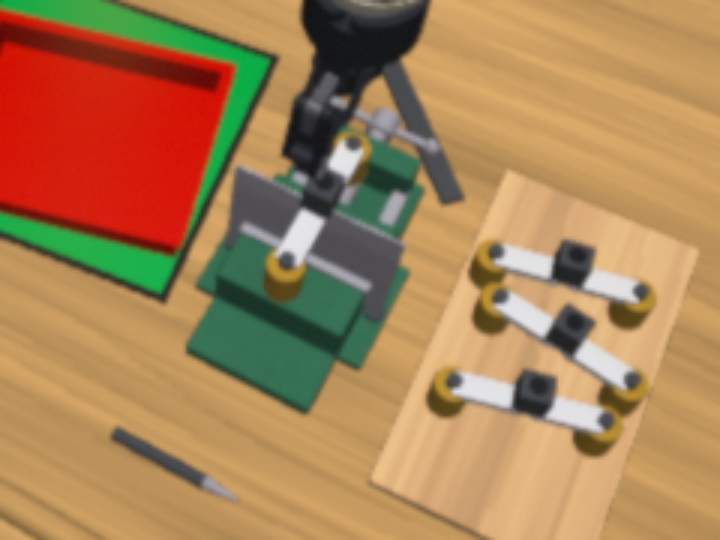

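White bar slope is about 0° after 1.3 s, so this arm is level and goes in the case. I'll fix the case pose from the scene camera.

Run:
```python
from h import *
c=dict(np.load("/tmp/scene0.npz"));P=cloud(c);X,Y,Z=np.moveaxis(P,-1,0)
m=(abs(Z-.085)<.006)&(X>.25)&(X<.6)&(Y<-.18)&(Y>-.56);print("rim",[rect(P,b) for b in blobs(m,30)],rect(P,m))
# along case axes
for a in(-45,-44.5,-44):
    t=np.radians(a);e=np.array([np.cos(t),np.sin(t)]);n=np.array([-e[1],e[0]]);q=P[m][:,:2]
    print(a,"x",np.percentile(q@e,[0.5,2,98,99.5]).round(4),"y",np.percentile(q@n,[.5,2,98,99.5]).round(4))
t=np.radians(-45);e=np.array([np.cos(t),np.sin(t)]);n=np.array([-e[1],e[0]])
f=(Z>.005)&(Z<.016)&(X>.25)&(X<.6)&(Y<-.18)&(Y>-.56);H=hsv(c);f&=H[...,2]<90;f=big(f);q=P[f][:,:2]
print("foam x",np.percentile(q@e,[.5,2,98,99.5]).round(4),"y",np.percentile(q@n,[.5,2,98,99.5]).round(4))
l=(Z>.1)&(X>.38)&(X<.62)&(Y<-.33)&(Y>-.56);q=P[l]
for z in(.12,.16,.2,.24,.28,.3): 
    s=q[abs(q[:,2]-z)<.006];print(z,"lid x",np.percentile(s[:,:2]@e,[3,97]).round(4),"y",np.percentile(s[:,:2]@n,[2,98]).round(4),len(s))
```

```text
rim [(array([ 421. , -360.4]), array([190.9, 222.3]), 44.4, 830)] (array([ 417.7, -356.9]), array([190.9, 231.9]), 44.4, 838)
-45 x [0.4361 0.4425 0.6592 0.6602] y [-0.0515 -0.0485  0.135   0.136 ]
-44.5 x [0.4365 0.4429 0.6597 0.6611] y [-0.0562 -0.0535  0.1304  0.1314]
-44 x [0.4368 0.4428 0.6602 0.662 ] y [-0.0608 -0.0587  0.1257  0.1271]
foam x [0.4496 0.4535 0.647  0.6505] y [-0.0456 -0.0438  0.0623  0.0651]
0.12 lid x [0.664  0.6681] y [-0.0383  0.1331] 77
0.16 lid x [0.6718 0.6755] y [-0.0436  0.1339] 98
0.2 lid x [0.6797 0.6842] y [-0.0432  0.1339] 105
0.24 lid x [0.6879 0.6931] y [-0.0405  0.1331] 110
0.28 lid x [0.6958 0.7002] y [-0.042   0.1346] 94
0.3 lid x [0.6998 0.706 ] y [-0.0447  0.1324] 110
```

```bash
python3 -m handwheel '[[0,0,-45,0,0,0,0],[0,0,-40,0,0,0,0],[0,0,-12,0,0,0,0],[0,0,0,0,0,0,0.5],[0,0,0,0,0,0,1],[0,0,0,0,0,0,1],[0,0,0,0,0,0,1],[0,0,0,0,0,0,1]]' ; python3 -m handwheel '[[0,0,0,0,0,0,1],[0,0,5,0,0,0,1],[0,0,20,0,0,0,1],[0,0,45,0,0,0,1],[0,-10,15,0,0,0,1]]'; python3 st.py
```

```text
clock: 13.25
ee_pos: [0.521, 0.1546, 0.3219]
eef_rot: [[0.024, 1.0, 0.001], [1.0, -0.024, 0.0], [0.0, 0.001, -1.0]]
force: [-5.2, -0.7, 6.7]
finger_gap: 0.0255
grip_force: 41.4
clock: 13.75
ee_pos: [0.5218, 0.1449, 0.4094]
eef_rot: [[0.022, 1.0, 0.007], [1.0, -0.022, 0.001], [0.002, 0.007, -1.0]]
force: [1.1, -0.7, -2.7]
finger_gap: 0.0253
grip_force: 41.0
t13.75 pos [521.8 144.9 409.4] yaw(y axis) -1.3 z [ 0.007  0.001 -1.   ] F [ 1.1 -0.7 -2.7] gap 0.0253 g 41.0 q [  7.   1. 100.   0.  79.   8.]
```

```bash
python3 -m handwheel '[[-6,-45,0,0,0,7.7,1],[-6,-45,0,0,0,7.7,1],[-6,-45,0,0,0,7.7,1],[-6,-45,0,0,0,7.7,1],[-6,-45,0,0,0,7.7,1],[-6,-45,0,0,0,7.7,1],[-6,-45,0,0,0,0,1],[-6,-45,0,0,0,0,1]]'; python3 -m handwheel '[[-6,-45,0,0,0,0,1],[-6,-45,0,0,0,0,1],[-6,-45,0,0,0,0,1],[-7,-36,0,0,0,0,1],[0,0,0,0,0,0,1],[0,0,0,0,0,0,1]]'; python3 st.py
```

```text
clock: 14.55
ee_pos: [0.4727, -0.2131, 0.4043]
eef_rot: [[-0.695, 0.719, 0.0], [0.719, 0.695, -0.0], [-0.0, -0.0, -1.0]]
force: [1.9, 0.3, -4.7]
finger_gap: 0.0253
grip_force: 39.9
clock: 15.15
ee_pos: [0.4477, -0.383, 0.4037]
eef_rot: [[-0.693, 0.721, -0.001], [0.721, 0.693, 0.001], [0.002, 0.0, -1.0]]
force: [0.2, 0.2, -4.5]
finger_gap: 0.0252
grip_force: 40.2
t15.15 pos [ 447.7 -383.   403.7] yaw(y axis) 43.9 z [-0.001  0.001 -1.   ] F [ 0.2  0.2 -4.5] gap 0.0252 g 40.2 q [-48.   8.  93.   0.  79. -92.]
```

```bash
python3 -m handwheel '[[0.5,-4,-40,0,0,0.8,1],[0,0,-40,0,0,0,1],[0,0,-40,0,0,0,1],[0,0,-25,0,0,0,1],[0,0,-12,0,0,0,1],[0,0,-4,0,0,0,1],[0,0,-2,0,0,0,1],[0,0,0,0,0,0,1]]'; python3 st.py
```

```text
clock: 15.95
ee_pos: [0.4499, -0.3863, 0.2434]
eef_rot: [[-0.705, 0.709, 0.002], [0.709, 0.705, -0.002], [-0.003, -0.0, -1.0]]
force: [-0.1, -0.6, -4.7]
finger_gap: 0.0251
grip_force: 40.2
t15.95 pos [ 449.9 -386.3  243.4] yaw(y axis) 44.8 z [ 0.002 -0.002 -1.   ] F [-0.1 -0.6 -4.7] gap 0.0251 g 40.2 q [-48.  18. 100.   0.  62. -93.]
```

```bash
python3 -m handwheel '[[-1,0,-4,0,0,0,1],[0,0,-2,0,0,0,1],[0,0,-1,0,0,0,1],[0,0,0,0,0,0,1]]'; python3 -m handwheel '[[0,0,-1,0,0,0,1],[0,0,0,0,0,0,1]]'
```

```text
clock: 16.35
ee_pos: [0.4484, -0.3866, 0.2362]
eef_rot: [[-0.705, 0.709, 0.001], [0.709, 0.705, -0.002], [-0.002, -0.001, -1.0]]
force: [-3.7, -0.2, 5.0]
finger_gap: 0.0252
grip_force: 41.0
clock: 16.55
ee_pos: [0.4483, -0.387, 0.2355]
eef_rot: [[-0.705, 0.709, 0.001], [0.709, 0.705, -0.003], [-0.002, -0.001, -1.0]]
force: [-6.0, -1.5, 7.3]
finger_gap: 0.0251
grip_force: 41.5
```

```bash
python3 -m handwheel '[[0,0,0,0,0,0,0.5],[0,0,0,0,0,0,0],[0,0,5,0,0,0,0],[0,0,35,0,0,0,0],[0,0,45,0,0,0,0],[0,0,45,0,0,0,0],[0,46,20,0,0,0,0],[7,46,0,0,0,7.1,0]]' ; python3 -m handwheel '[[7,46,0,0,0,7.1,0],[7,46,0,0,0,7.1,0],[7,46,0,0,0,7.1,0],[7,46,0,0,0,7.1,0],[7,46,0,0,0,7.1,0],[7,46,0,0,0,7.1,0],[7,46,0,0,0,7.1,0],[7,46,0,0,0,0,0]]'; python3 -m handwheel '[[7,46,0,0,0,0,0],[7,46,0,0,0,0,0],[7,46,0,0,0,0,0],[7,46,-20,0,0,0,0],[7,46,-40,0,0,0,0],[7,4,-40,0,0,0,0],[0,0,0,0,0,0,0]]'; python3 st.py
python3 - <<'E'
from h import *
c=camera("scene");P=cloud(c);X,Y,Z=np.moveaxis(P,-1,0)
m=(Z>.073)&(Z<.1);e=np.array([1,-1])*.7071
d=(P[...,:2]-[.42,-.3585]);a=(d@e);b=d@np.array([.7071,.7071])
k=(abs(a)<.098)&(abs(b)<.08)&(Z>.03)&(Z<.095)
for q in blobs(k,20): print("case obj",q.sum(),"x'",np.percentile(a[q],[2,98]).round(3),"y'",np.percentile(b[q],[2,98]).round(3),"z",np.percentile(Z[q],[5,98]).round(3))
k=(X>.4)&(X<.68)&(Y>.25)&(Y<.46)&(Z>.077)&(Z<.095)
for q in blobs(k,20): print("boss",rect(P,q))
E
```

```text
clock: 17.35
ee_pos: [0.4557, -0.2946, 0.3887]
eef_rot: [[-0.787, 0.617, 0.006], [0.617, 0.787, -0.005], [-0.008, -0.0, -1.0]]
force: [0.4, 0.2, -1.0]
finger_gap: 0.0853
grip_force: 0.0
clock: 18.15
ee_pos: [0.5111, 0.0761, 0.3842]
eef_rot: [[-0.979, -0.205, 0.001], [-0.205, 0.979, 0.0], [-0.001, -0.0, -1.0]]
force: [1.4, -0.4, 0.4]
finger_gap: 0.0856
grip_force: 0.0
clock: 18.85
ee_pos: [0.5494, 0.2995, 0.2844]
eef_rot: [[-0.979, -0.204, -0.011], [-0.204, 0.979, -0.004], [0.011, -0.002, -1.0]]
force: [-0.7, -0.7, -0.6]
finger_gap: 0.0858
grip_force: 0.0
t18.85 pos [549.4 299.5 284.4] yaw(y axis) 101.8 z [-0.011 -0.004 -1.   ] F [-0.7 -0.7 -0.6] gap 0.0858 g 0.0 q [ 21.  19.  93.   0.  69. -80.]
case obj 295 x' [0.027 0.05 ] y' [-0.065  0.055] z [0.046 0.085]
boss (array([439. , 353.4]), array([ 7. , 20.9]), 86.7, 21)
boss (array([556. , 353.3]), array([24.6, 26.5]), 12.2, 128)
```

```bash
python3 -m handwheel '[[3,27,0,0,0,0.3,0],[2.5,26,0,0,0,0,0],[0,0,0,0,0,0,0],[0,0,0,0,0,0,0]]'; python3 st.py
```

```text
clock: 19.3
ee_pos: [0.5579, 0.3515, 0.2938]
eef_rot: [[-0.978, -0.207, 0.003], [-0.207, 0.978, 0.001], [-0.003, 0.0, -1.0]]
force: [0.4, -0.2, -0.9]
finger_gap: 0.0856
grip_force: 0.0
t19.30 pos [557.9 351.5 293.8] yaw(y axis) 101.9 z [ 0.003  0.001 -1.   ] F [ 0.4 -0.2 -0.9] gap 0.0856 g 0.0 q [ 25.  23.  88.  -0.  70. -77.]
```

Grip, lift, and swing to above the knife, turning from 102° to −1.4° (−103°) over 14 rows.

```bash
python3 -m handwheel '[[-2.5,1,-30,0,0,0.3,0],[0,0,-20,0,0,0,0],[0,0,-9,0,0,0,0],[0,0,0,0,0,0,0],[0,0,0,0,0,0,0.5],[0,0,0,0,0,0,1],[0,0,0,0,0,0,1],[0,0,0,0,0,0,1]]';python3 -m handwheel '[[0,0,0,0,0,0,1],[0,0,0,0,0,0,1],[0,0,0,0,0,0,1]]';  python3 st.py
```

```text
clock: 20.1
ee_pos: [0.5552, 0.353, 0.2333]
eef_rot: [[-0.977, -0.212, 0.001], [-0.212, 0.977, 0.001], [-0.001, 0.0, -1.0]]
force: [-0.1, 0.7, -0.1]
finger_gap: 0.0279
grip_force: 0.0
clock: 20.4
ee_pos: [0.5553, 0.3529, 0.2333]
eef_rot: [[-0.977, -0.212, 0.001], [-0.212, 0.977, 0.0], [-0.001, 0.0, -1.0]]
force: [0.0, -0.6, 5.8]
finger_gap: 0.0251
grip_force: 41.7
t20.40 pos [555.3 352.9 233.3] yaw(y axis) 102.2 z [ 0.001  0.    -1.   ] F [ 0.  -0.6  5.8] gap 0.0251 g 41.7 q [ 26.  26.  89.  -0.  64. -77.]
```

```bash
python3 -m handwheel '[[0,0,20,0,0,0,1],[0,0,45,0,0,0,1],[0,0,45,0,0,0,1],[0,0,20,0,0,-7.4,1],[-3,-18,0,0,0,-8,1],[-3,-18,0,0,0,-8,1],[-3,-18,0,0,0,-8,1],[-3,-18,0,0,0,-8,1]]'; python3 -m handwheel '[[-3,-18,0,0,0,-8,1],[-3,-18,0,0,0,-8,1],[-3,-18,0,0,0,-8,1],[-3,-18,0,0,0,-8,1],[-3,-18,0,0,0,-8,1],[-3,-18,0,0,0,-8,1],[-3,-18,0,0,0,-8,1],[0,0,0,0,0,-8,1]]';python3 -m handwheel '[[0,0,0,0,0,0,1],[0,0,0,0,0,0,1]]'; python3 st.py
```

```text
clock: 21.2
ee_pos: [0.542, 0.2801, 0.3604]
eef_rot: [[-0.887, 0.461, -0.003], [0.461, 0.887, -0.001], [0.002, -0.002, -1.0]]
force: [0.6, -0.9, -4.2]
finger_gap: 0.0251
grip_force: 40.5
clock: 22.0
ee_pos: [0.521, 0.1531, 0.3605]
eef_rot: [[0.028, 1.0, -0.004], [1.0, -0.028, -0.001], [-0.001, -0.004, -1.0]]
force: [-0.1, 0.7, -3.9]
finger_gap: 0.0252
grip_force: 40.5
clock: 22.2
ee_pos: [0.5215, 0.155, 0.3613]
eef_rot: [[0.017, 1.0, -0.002], [1.0, -0.017, -0.0], [-0.0, -0.002, -1.0]]
force: [-0.1, -0.3, -3.7]
finger_gap: 0.025
grip_force: 40.5
t22.20 pos [521.5 155.  361.3] yaw(y axis) -1.0 z [-0.002 -0.    -1.   ] F [-0.1 -0.3 -3.7] gap 0.025 g 40.5 q [  8.   4. 102.   0.  74.   9.]
```

```bash
python3 -m handwheel '[[-0.5,0,-20,0,0,-0.4,1],[0,0,-12,0,0,0,1],[0,0,-6,0,0,0,1],[0,0,0,0,0,0,1],[0,0,-2,0,0,0,1],[0,0,-2,0,0,0,1],[0,0,0,0,0,0,1]]' ;python3 -m handwheel '[[0,0,-1,0,0,0,1],[0,0,0,0,0,0,1]]'
```

```text
clock: 22.9
ee_pos: [0.5215, 0.1549, 0.3206]
eef_rot: [[0.027, 1.0, 0.0], [1.0, -0.027, 0.0], [0.0, 0.0, -1.0]]
force: [-0.5, -0.0, -4.8]
finger_gap: 0.0249
grip_force: 40.6
clock: 23.1
ee_pos: [0.5216, 0.1549, 0.3199]
eef_rot: [[0.027, 1.0, 0.001], [1.0, -0.027, 0.0], [0.0, 0.001, -1.0]]
force: [-0.9, -0.9, -2.2]
finger_gap: 0.0255
grip_force: 40.9
```

```bash
python3 -m handwheel '[[0,0,-1,0,0,0,1],[0,0,0,0,0,0,1]]'; python3 -m handwheel '[[0,0,0,0,0,0,0.5],[0,0,0,0,0,0,0],[0,0,5,0,0,0,0],[0,0,10,0,0,0,0],[0,0,25,0,0,0,0],[0,0,30,0,0,0,0],[0,0,25,0,0,0,0],[0,0,0,0,0,0,0]]' ; python3 -m handwheel '[[0,0,0,0,0,0,0],[0,0,0,0,0,0,0],[0,0,0,0,0,0,0],[0,0,0,0,0,0,0],[0,0,0,0,0,0,0],[0,0,0,0,0,0,0]]'; python3 st.py; python3 look.py;cp pics/k.png pics/k2.png
```

```text
clock: 23.3
ee_pos: [0.5216, 0.1549, 0.3197]
eef_rot: [[0.027, 1.0, 0.001], [1.0, -0.027, 0.0], [0.0, 0.001, -1.0]]
force: [-3.6, -0.9, 4.8]
finger_gap: 0.0251
grip_force: 41.8
clock: 24.1
ee_pos: [0.5226, 0.155, 0.419]
eef_rot: [[0.027, 1.0, 0.009], [1.0, -0.027, 0.001], [0.002, 0.009, -1.0]]
force: [0.8, -0.9, 0.4]
finger_gap: 0.0852
grip_force: 0.0
clock: 24.7
ee_pos: [0.5213, 0.1548, 0.4129]
eef_rot: [[0.027, 1.0, -0.001], [1.0, -0.027, -0.0], [-0.0, -0.001, -1.0]]
force: [-0.1, 0.0, -0.0]
finger_gap: 0.0854
grip_force: 0.0
t24.70 pos [521.3 154.8 412.9] yaw(y axis) -1.6 z [-0.001 -0.    -1.   ] F [-0.1  0.  -0. ] gap 0.0854 g 0.0 q [ 8.  1. 99.  0. 80. 10.]
white bar 270 slope deg -2.0 x [0.466 0.573] z [0.122 0.145]
all 767 slope deg -4.9 x [0.456 0.59 ] z [0.097 0.17 ]
```

View pics/k2.png

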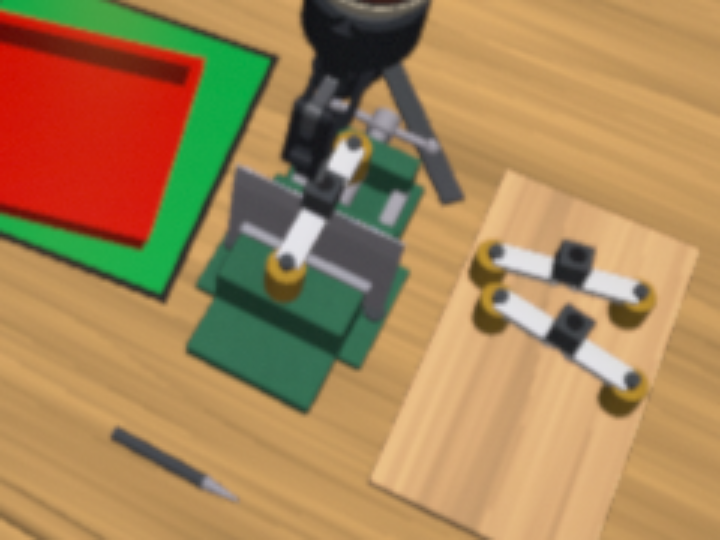

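Level again, so it's sound. The tray has visibly shifted right by about 10 px, so I'll measure it while regrasping this arm.

```bash
python3 -m handwheel '[[0,0,-45,0,0,0,0],[0,0,-35,0,0,0,0],[0,0,-12,0,0,0,0],[0,0,0,0,0,0,0.5],[0,0,0,0,0,0,1],[0,0,0,0,0,0,1],[0,0,0,0,0,0,1],[0,0,0,0,0,0,1]]' ; python3 -m handwheel '[[0,0,0,0,0,0,1],[0,0,0,0,0,0,1]]'; python3 tray.py;python3 st.py
```

```text
clock: 25.55
ee_pos: [0.5214, 0.1551, 0.3234]
eef_rot: [[0.027, 1.0, 0.0], [1.0, -0.027, 0.0], [0.0, 0.0, -1.0]]
force: [-4.7, -0.6, 7.1]
finger_gap: 0.0256
grip_force: 40.8
clock: 25.75
ee_pos: [0.5214, 0.1551, 0.3234]
eef_rot: [[0.027, 1.0, 0.001], [1.0, -0.027, 0.0], [0.0, 0.001, -1.0]]
force: [-5.4, 0.2, 7.3]
finger_gap: 0.0255
grip_force: 40.7
top lip (array([ 499.1, -101.2]), array([186.8, 223.8]), 11.7, 803) 0.044
scene lip (array([495.6, -99.2]), array([192. , 224.9]), 11.8, 1275) 0.041
t25.90 pos [521.4 155.1 323.3] yaw(y axis) -1.6 z [ 0.001  0.    -1.   ] F [-3.8  0.2  6.9] gap 0.0254 g 40.7 q [  8.   6. 104.   0.  70.  10.]
```

The tray is still within tolerance on the mat, about +25/−17 mm off centre. Moving arm 2 to case slot 0.

```bash
python3 -m handwheel '[[0,0,5,0,0,0,1],[0,0,25,0,0,0,1],[0,0,45,0,0,0,1],[0,0,15,0,0,0,1],[-8,-43,0,0,0,7.7,1],[-8,-43,0,0,0,7.7,1],[-8,-43,0,0,0,7.7,1],[-8,-43,0,0,0,7.7,1]]'; python3 -m handwheel '[[-8,-43,0,0,0,7.7,1],[-9,-43,0,0,0,7.7,1],[-9,-43,0,0,0,0,1],[-9,-43,0,0,0,0,1],[-9,-43,0,0,0,0,1],[-9,-43,0,0,0,0,1],[-9,-43,0,0,0,0,1],[-7,-40,0,0,0,0,1]]'; python3 -m handwheel '[[0,0,-20,0,0,0,1],[0,0,-20,0,0,0,1],[0,0,0,0,0,0,1]]'; python3 st.py
```

```text
clock: 26.7
ee_pos: [0.4889, -0.0174, 0.4105]
eef_rot: [[-0.491, 0.871, -0.0], [0.871, 0.491, -0.0], [0.0, -0.0, -1.0]]
force: [0.5, -1.0, -4.8]
finger_gap: 0.0252
grip_force: 40.5
clock: 27.5
ee_pos: [0.4201, -0.3569, 0.4104]
eef_rot: [[-0.695, 0.719, -0.0], [0.719, 0.695, 0.0], [0.0, -0.0, -1.0]]
force: [0.6, 0.5, -4.5]
finger_gap: 0.0253
grip_force: 40.5
clock: 27.8
ee_pos: [0.4199, -0.3544, 0.3669]
eef_rot: [[-0.695, 0.719, -0.005], [0.719, 0.695, 0.006], [0.008, 0.0, -1.0]]
force: [-0.9, 1.0, -5.1]
finger_gap: 0.025
grip_force: 40.6
t27.80 pos [ 419.9 -354.4  366.9] yaw(y axis) 44.0 z [-0.005  0.006 -1.   ] F [-0.9  1.  -5.1] gap 0.025 g 40.6 q [-48.   4. 101.   0.  75. -92.]
```

```bash
python3 -m handwheel '[[0,-4,-40,0,0,0.8,1],[0,0,-40,0,0,0,1],[0,0,-25,0,0,0,1],[0,0,-12,0,0,0,1],[0,0,-5,0,0,0,1],[0,0,0,0,0,0,1],[0,0,-2,0,0,0,1],[0,0,0,0,0,0,1]]'; python3 -m handwheel '[[0,0,-2,0,0,0,1],[0,0,-1,0,0,0,1],[0,0,0,0,0,0,1]]'
```

```text
clock: 28.6
ee_pos: [0.4217, -0.3595, 0.2488]
eef_rot: [[-0.705, 0.709, 0.002], [0.709, 0.705, -0.002], [-0.003, -0.0, -1.0]]
force: [0.2, -0.1, -5.4]
finger_gap: 0.0255
grip_force: 40.7
clock: 28.9
ee_pos: [0.4211, -0.359, 0.2444]
eef_rot: [[-0.705, 0.709, -0.0], [0.709, 0.705, 0.0], [0.0, -0.0, -1.0]]
force: [0.6, 0.3, -4.4]
finger_gap: 0.0249
grip_force: 40.7
```

```bash
python3 -m handwheel '[[0,0,-3,0,0,0,1],[0,0,-3,0,0,0,1],[0,0,0,0,0,0,1],[0,0,-2,0,0,0,1],[0,0,0,0,0,0,1]]'; python3 st.py
```

```text
clock: 29.4
ee_pos: [0.4211, -0.3597, 0.2375]
eef_rot: [[-0.705, 0.709, -0.0], [0.709, 0.705, -0.002], [-0.001, -0.001, -1.0]]
force: [-4.4, -0.2, 3.7]
finger_gap: 0.0247
grip_force: 41.8
t29.40 pos [ 421.1 -359.7  237.5] yaw(y axis) 44.9 z [-0.    -0.002 -1.   ] F [-4.4 -0.2  3.7] gap 0.0247 g 41.8 q [-49.  13. 106.  -0.  61. -93.]
```

```bash
python3 -m handwheel '[[0,0,0,0,0,0,0.5],[0,0,0,0,0,0,0],[0,0,5,0,0,0,0],[0,0,35,0,0,0,0],[0,0,45,0,0,0,0],[0,0,45,0,0,0,0],[0,45,20,0,0,0,0],[5,45,0,0,0,7.0,0]]' ; python3 -m handwheel '[[5,45,0,0,0,7.0,0],[5,45,0,0,0,7.0,0],[5,45,0,0,0,7.0,0],[5,45,0,0,0,7.0,0],[5,45,0,0,0,0,0],[5,45,0,0,0,0,0],[5,45,0,0,0,0,0],[5,45,0,0,0,0,0]]'; python3 -m handwheel '[[5,45,0,0,0,0,0],[5,45,0,0,0,0,0],[5,45,0,0,0,0,0],[5,45,-20,0,0,0,0],[5,45,-40,0,0,0,0],[5,45,-40,0,0,0,0],[0,20,0,0,0,0,0],[0,0,0,0,0,0,0]]';python3 -m handwheel '[[0,0,0,0,0,0,0],[0,0,0,0,0,0,0]]'; python3 st.py
```

```text
clock: 30.2
ee_pos: [0.4267, -0.2695, 0.3914]
eef_rot: [[-0.786, 0.619, 0.007], [0.618, 0.786, -0.006], [-0.009, -0.0, -1.0]]
force: [2.0, 0.1, 0.1]
finger_gap: 0.0852
grip_force: 0.0
clock: 31.0
ee_pos: [0.4659, 0.093, 0.3871]
eef_rot: [[-0.984, 0.176, 0.002], [0.176, 0.984, 0.0], [-0.001, 0.0, -1.0]]
force: [0.2, -0.7, -0.1]
finger_gap: 0.0852
grip_force: 0.0
clock: 31.8
ee_pos: [0.4935, 0.3678, 0.2985]
eef_rot: [[-0.985, 0.173, -0.002], [0.173, 0.985, -0.001], [0.002, -0.001, -1.0]]
force: [0.2, -0.2, 0.9]
finger_gap: 0.0856
grip_force: 0.0
clock: 32.0
ee_pos: [0.4948, 0.3648, 0.3012]
eef_rot: [[-0.984, 0.177, 0.001], [0.177, 0.984, 0.0], [-0.001, 0.001, -1.0]]
force: [-0.3, -0.6, 0.2]
finger_gap: 0.0852
grip_force: 0.0
t32.00 pos [494.8 364.8 301.2] yaw(y axis) 79.8 z [ 0.001  0.    -1.   ] F [-0.3 -0.6  0.2] gap 0.0852 g 0.0 q [ 29.  16.  94.  -0.  69. -51.]
```

```bash
python3 -m handwheel '[[-1,-5.5,-30,0,0,0.3,0],[0,0,-30,0,0,0,0],[0,0,-8,0,0,0,0],[0,0,0,0,0,0,0],[0,0,0,0,0,0,0.5],[0,0,0,0,0,0,1],[0,0,0,0,0,0,1],[0,0,0,0,0,0,1]]';python3 -m handwheel '[[0,0,0,0,0,0,1],[0,0,0,0,0,0,1],[0,0,0,0,0,0,1]]';  python3 st.py
```

```text
clock: 32.8
ee_pos: [0.4938, 0.3602, 0.2332]
eef_rot: [[-0.985, 0.171, 0.002], [0.171, 0.985, 0.001], [-0.001, 0.001, -1.0]]
force: [0.5, -0.2, 1.0]
finger_gap: 0.0282
grip_force: 1.0
clock: 33.1
ee_pos: [0.4938, 0.3602, 0.2332]
eef_rot: [[-0.985, 0.171, 0.001], [0.171, 0.985, 0.001], [-0.001, 0.001, -1.0]]
force: [-1.5, -0.3, 5.9]
finger_gap: 0.0247
grip_force: 41.8
t33.10 pos [493.8 360.2 233.2] yaw(y axis) 80.2 z [ 0.001  0.001 -1.   ] F [-1.5 -0.3  5.9] gap 0.0247 g 41.8 q [ 29.  21.  97.  -0.  62. -51.]
```

```bash
python3 -m handwheel '[[0,0,20,0,0,0,1],[0,0,45,0,0,0,1],[0,0,45,0,0,0,1],[0,0,20,0,0,-7.5,1],[3,-20,0,0,0,-7.5,1],[3,-20,0,0,0,-7.5,1],[3,-20,0,0,0,-7.5,1],[3,-20,0,0,0,-7.5,1]]'; python3 -m handwheel '[[3,-20,0,0,0,-7.5,1],[3,-20,0,0,0,-7.5,1],[3,-20,0,0,0,-7.5,1],[3,-20,0,0,0,-7.5,1],[2,-20,0,0,0,-7.5,1],[1,-26,0,0,0,-6.7,1],[0,0,0,0,0,0,1],[0,0,0,0,0,0,1]]';python3 -m handwheel '[[0,0,0,0,0,0,1]]'; python3 st.py
```

```text
clock: 33.9
ee_pos: [0.5048, 0.2792, 0.3604]
eef_rot: [[-0.674, 0.739, -0.003], [0.739, 0.674, -0.001], [0.001, -0.003, -1.0]]
force: [-0.3, 0.2, -5.4]
finger_gap: 0.0254
grip_force: 40.8
clock: 34.7
ee_pos: [0.52, 0.1536, 0.3609]
eef_rot: [[0.027, 1.0, -0.002], [1.0, -0.027, 0.0], [0.0, -0.002, -1.0]]
force: [-0.9, 0.5, -3.9]
finger_gap: 0.025
grip_force: 40.7
clock: 34.8
ee_pos: [0.5201, 0.1545, 0.3614]
eef_rot: [[0.026, 1.0, -0.001], [1.0, -0.026, 0.0], [0.0, -0.001, -1.0]]
force: [0.4, 0.5, -4.6]
finger_gap: 0.0254
grip_force: 40.7
t34.80 pos [520.1 154.5 361.4] yaw(y axis) -1.5 z [-0.001  0.    -1.   ] F [ 0.4  0.5 -4.6] gap 0.0254 g 40.7 q [  8.   3. 102.   0.  74.  10.]
```

```bash
python3 -m handwheel '[[1,0,-20,0,0,0,1],[0,0,-12,0,0,0,1],[0,0,-6,0,0,0,1],[0,0,0,0,0,0,1],[0,0,-2,0,0,0,1],[0,0,-2,0,0,0,1],[0,0,-1,0,0,0,1],[0,0,0,0,0,0,1]]' ;python3 -m handwheel '[[0,0,-1,0,0,0,1],[0,0,0,0,0,0,1]]'
```

```text
clock: 35.6
ee_pos: [0.5216, 0.154, 0.3198]
eef_rot: [[0.027, 1.0, 0.001], [1.0, -0.027, 0.0], [0.0, 0.001, -1.0]]
force: [-2.0, -0.4, -2.7]
finger_gap: 0.0253
grip_force: 41.1
clock: 35.8
ee_pos: [0.5217, 0.154, 0.3196]
eef_rot: [[0.027, 1.0, 0.001], [1.0, -0.027, 0.0], [0.0, 0.001, -1.0]]
force: [-3.7, -1.1, 4.9]
finger_gap: 0.0253
grip_force: 42.1
```

```bash
python3 -m handwheel '[[0,0,0,0,0,0,0.5],[0,0,0,0,0,0,0],[0,0,5,0,0,0,0],[0,0,10,0,0,0,0],[0,0,25,0,0,0,0],[0,0,30,0,0,0,0],[0,0,25,0,0,0,0],[0,0,0,0,0,0,0]]' ; python3 -m handwheel '[[0,0,0,0,0,0,0],[0,0,0,0,0,0,0],[0,0,0,0,0,0,0],[0,0,0,0,0,0,0],[0,0,0,0,0,0,0],[0,0,0,0,0,0,0]]'; python3 st.py; python3 look.py;cp pics/k.png pics/k3.png
```

```text
clock: 36.6
ee_pos: [0.5226, 0.1542, 0.4189]
eef_rot: [[0.027, 1.0, 0.009], [1.0, -0.027, 0.001], [0.002, 0.009, -1.0]]
force: [-0.5, 0.8, 0.9]
finger_gap: 0.0856
grip_force: 0.0
clock: 37.2
ee_pos: [0.5214, 0.154, 0.4127]
eef_rot: [[0.027, 1.0, -0.001], [1.0, -0.027, -0.0], [-0.0, -0.001, -1.0]]
force: [0.5, -0.2, 0.3]
finger_gap: 0.0855
grip_force: 0.0
t37.20 pos [521.4 154.  412.7] yaw(y axis) -1.5 z [-0.001 -0.    -1.   ] F [ 0.5 -0.2  0.3] gap 0.0855 g 0.0 q [ 8.  1. 99.  0. 80. 10.]
white bar 277 slope deg -0.8 x [0.465 0.574] z [0.104 0.144]
all 763 slope deg -5.1 x [0.456 0.59 ] z [0.098 0.171]
```

View pics/k3.png

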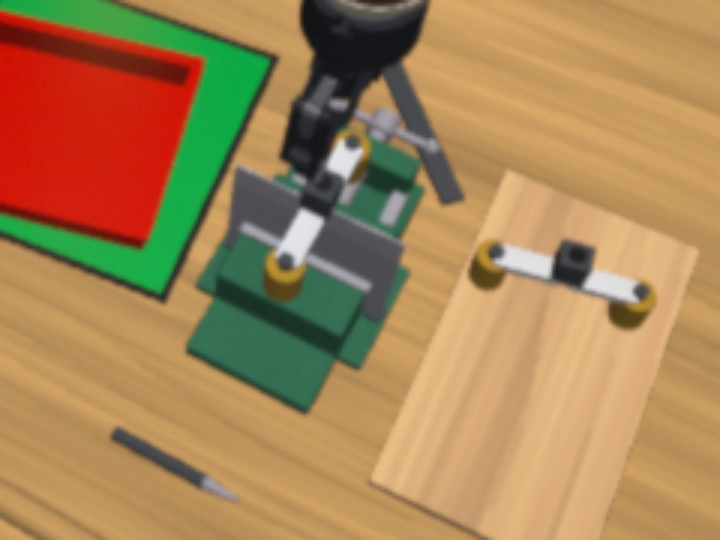

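Level again. This one goes to case slot −40.

```bash
python3 -m handwheel '[[0,0,-45,0,0,0,0],[0,0,-35,0,0,0,0],[0,0,-12,0,0,0,0],[0,0,0,0,0,0,0.5],[0,0,0,0,0,0,1],[0,0,0,0,0,0,1],[0,0,0,0,0,0,1],[0,0,0,0,0,0,1]]' ; python3 -m handwheel '[[0,0,0,0,0,0,1],[0,0,0,0,0,0,1]]'; python3 -m handwheel '[[0,0,5,0,0,0,1],[0,0,25,0,0,0,1],[0,0,45,0,0,0,1],[0,0,15,0,0,0,1],[-11,-40,0,0,0,7.7,1],[-11,-40,0,0,0,7.7,1],[-11,-40,0,0,0,7.7,1],[-11,-40,0,0,0,7.7,1]]'; python3 -m handwheel '[[-11,-40,0,0,0,7.7,1],[-11,-40,0,0,0,7.7,1],[-11,-40,0,0,0,0,1],[-11,-40,0,0,0,0,1],[-11,-40,0,0,0,0,1],[-11,-40,0,0,0,0,1],[-11,-40,0,0,0,0,1],[-9,-44,0,0,0,0,1]]'; python3 -m handwheel '[[0,0,-20,0,0,0,1],[0,0,-20,0,0,0,1],[0,0,0,0,0,0,1],[0,0,0,0,0,0,1]]'; python3 st.py
```

```text
clock: 38.05
ee_pos: [0.5214, 0.1542, 0.3231]
eef_rot: [[0.027, 1.0, 0.0], [1.0, -0.027, 0.0], [0.0, 0.0, -1.0]]
force: [-5.5, -0.4, 7.1]
finger_gap: 0.0257
grip_force: 40.8
clock: 38.25
ee_pos: [0.5214, 0.1542, 0.3231]
eef_rot: [[0.027, 1.0, 0.0], [1.0, -0.027, 0.0], [0.0, 0.0, -1.0]]
force: [-4.3, 0.1, 5.9]
finger_gap: 0.0253
grip_force: 40.8
clock: 39.05
ee_pos: [0.4766, -0.0071, 0.4103]
eef_rot: [[-0.494, 0.87, -0.0], [0.87, 0.494, -0.0], [0.0, -0.0, -1.0]]
force: [1.2, 0.1, -4.6]
finger_gap: 0.0252
grip_force: 40.4
clock: 39.85
ee_pos: [0.391, -0.3297, 0.4103]
eef_rot: [[-0.699, 0.715, -0.0], [0.715, 0.699, 0.001], [0.001, 0.0, -1.0]]
force: [0.3, 0.1, -4.6]
finger_gap: 0.0247
grip_force: 40.4
clock: 40.25
ee_pos: [0.3917, -0.3283, 0.3705]
eef_rot: [[-0.699, 0.715, -0.001], [0.715, 0.699, 0.001], [0.002, 0.0, -1.0]]
force: [0.3, 0.6, -4.2]
finger_gap: 0.0247
grip_force: 40.8
t40.25 pos [ 391.7 -328.3  370.5] yaw(y axis) 44.4 z [-0.001  0.001 -1.   ] F [ 0.3  0.6 -4.2] gap 0.0247 g 40.8 q [-49.  -1. 106.  -0.  75. -93.]
```

```bash
python3 -m handwheel '[[0,-2,-40,0,0,0.5,1],[0,0,-40,0,0,0,1],[0,0,-25,0,0,0,1],[0,0,-14,0,0,0,1],[0,0,-7,0,0,0,1],[0,0,0,0,0,0,1],[0,0,-3,0,0,0,1],[0,0,0,0,0,0,1]]'; python3 -m handwheel '[[0,0,-2,0,0,0,1],[0,0,-1,0,0,0,1],[0,0,0,0,0,0,1]]'
```

```text
clock: 41.05
ee_pos: [0.3924, -0.331, 0.2434]
eef_rot: [[-0.705, 0.709, 0.002], [0.709, 0.705, -0.002], [-0.003, -0.0, -1.0]]
force: [-0.6, -0.3, -5.3]
finger_gap: 0.0249
grip_force: 40.7
clock: 41.35
ee_pos: [0.3919, -0.3305, 0.2392]
eef_rot: [[-0.705, 0.709, 0.0], [0.709, 0.705, -0.0], [-0.0, -0.0, -1.0]]
force: [-1.1, 0.8, -5.8]
finger_gap: 0.0253
grip_force: 40.7
```

```bash
python3 -m handwheel '[[0,0,-1,0,0,0,1],[0,0,-1,0,0,0,1],[0,0,0,0,0,0,1],[0,0,-1,0,0,0,1],[0,0,0,0,0,0,1]]'; python3 st.py
```

```text
clock: 41.85
ee_pos: [0.392, -0.3312, 0.2374]
eef_rot: [[-0.705, 0.709, 0.0], [0.709, 0.705, -0.002], [-0.001, -0.001, -1.0]]
force: [-4.8, -1.2, 6.6]
finger_gap: 0.0251
grip_force: 42.1
t41.85 pos [ 392.  -331.2  237.4] yaw(y axis) 44.9 z [ 0.    -0.002 -1.   ] F [-4.8 -1.2  6.6] gap 0.0251 g 42.1 q [-49.   8. 112.  -0.  60. -94.]
```

```bash
python3 -m handwheel '[[0,0,0,0,0,0,0.5],[0,0,0,0,0,0,0],[0,0,5,0,0,0,0],[0,0,35,0,0,0,0],[0,0,45,0,0,0,0],[0,0,45,0,0,0,0],[0,45,20,0,0,0,0],[4,45,0,0,0,7.9,0]]' ; python3 -m handwheel '[[4,45,0,0,0,7.9,0],[4,45,0,0,0,7.9,0],[4,45,0,0,0,7.9,0],[4,45,0,0,0,7.9,0],[4,45,0,0,0,7.9,0],[4,45,0,0,0,7.9,0],[3,45,0,0,0,0,0],[3,45,0,0,0,0,0]]'; python3 -m handwheel '[[3,45,0,0,0,0,0],[3,45,0,0,0,0,0],[3,45,0,0,0,0,0],[3,45,-20,0,0,0,0],[3,45,-40,0,0,0,0],[0,43,-40,0,0,0,0],[0,0,0,0,0,0,0],[0,0,0,0,0,0,0]]';python3 -m handwheel '[[0,0,0,0,0,0,0],[0,0,0,0,0,0,0]]'; python3 st.py
```

```text
clock: 42.65
ee_pos: [0.3965, -0.2409, 0.3909]
eef_rot: [[-0.795, 0.606, 0.006], [0.606, 0.795, -0.005], [-0.008, -0.0, -1.0]]
force: [1.4, 0.8, 0.1]
finger_gap: 0.0859
grip_force: 0.0
clock: 43.45
ee_pos: [0.4256, 0.1215, 0.3867]
eef_rot: [[-0.984, -0.177, 0.001], [-0.177, 0.984, 0.0], [-0.001, -0.0, -1.0]]
force: [1.3, -0.4, 0.4]
finger_gap: 0.0854
grip_force: 0.0
clock: 44.25
ee_pos: [0.4397, 0.3739, 0.2973]
eef_rot: [[-0.984, -0.178, -0.003], [-0.178, 0.984, -0.002], [0.003, -0.002, -1.0]]
force: [0.3, 0.1, 0.9]
finger_gap: 0.0856
grip_force: 0.0
clock: 44.45
ee_pos: [0.4412, 0.3729, 0.3013]
eef_rot: [[-0.985, -0.175, 0.003], [-0.175, 0.985, 0.002], [-0.004, 0.001, -1.0]]
force: [-0.0, -0.5, 0.2]
finger_gap: 0.0853
grip_force: 0.0
t44.45 pos [441.2 372.9 301.3] yaw(y axis) 100.1 z [ 0.003  0.002 -1.   ] F [-0.  -0.5  0.2] gap 0.0853 g 0.0 q [ 32.  12. 100.  -0.  68. -68.]
```

```bash
python3 -m handwheel '[[-2,-31,0,0,0,0.3,0],[0,0,-30,0,0,0,0],[0,0,-30,0,0,0,0],[0,0,-8,0,0,0,0],[0,0,0,0,0,0,0],[0,0,0,0,0,0,0.5],[0,0,0,0,0,0,1],[0,0,0,0,0,0,1]]';python3 -m handwheel '[[0,0,0,0,0,0,1],[0,0,0,0,0,0,1],[0,0,0,0,0,0,1],[0,0,0,0,0,0,1]]';  python3 st.py
```

```text
clock: 45.25
ee_pos: [0.439, 0.3429, 0.2325]
eef_rot: [[-0.983, -0.182, 0.002], [-0.182, 0.983, 0.001], [-0.002, 0.001, -1.0]]
force: [0.1, -0.7, -0.7]
finger_gap: 0.0439
grip_force: 0.0
clock: 45.65
ee_pos: [0.4388, 0.3427, 0.2319]
eef_rot: [[-0.983, -0.182, 0.001], [-0.182, 0.983, 0.001], [-0.001, 0.0, -1.0]]
force: [-1.6, -1.0, 5.9]
finger_gap: 0.0255
grip_force: 41.2
t45.65 pos [438.8 342.7 231.9] yaw(y axis) 100.5 z [ 0.001  0.001 -1.   ] F [-1.6 -1.   5.9] gap 0.0255 g 41.2 q [ 30.  14. 105.  -0.  60. -71.]
```

```bash
python3 -m handwheel '[[0,0,20,0,0,0,1],[0,0,45,0,0,0,1],[0,0,45,0,0,0,1],[0,0,20,0,0,-7.8,1],[6,-14,0,0,0,-7.8,1],[6,-14,0,0,0,-7.8,1],[6,-14,0,0,0,-7.8,1],[6,-14,0,0,0,-7.8,1]]'; python3 -m handwheel '[[6,-15,0,0,0,-7.8,1],[6,-15,0,0,0,-7.8,1],[7,-15,0,0,0,-7.8,1],[7,-15,0,0,0,-7.8,1],[7,-15,0,0,0,-7.8,1],[7,-15,0,0,0,-7.8,1],[7,-15,0,0,0,-8,1],[7,-15,0,0,0,-8,1]]';python3 -m handwheel '[[3,-12,0,0,0,0,1],[0,0,0,0,0,0,1],[0,0,0,0,0,0,1],[0,0,0,0,0,0,1]]'; python3 st.py
```

```text
clock: 46.45
ee_pos: [0.462, 0.2858, 0.3595]
eef_rot: [[-0.876, 0.483, -0.003], [0.483, 0.876, -0.001], [0.002, -0.002, -1.0]]
force: [0.3, -0.9, -3.7]
finger_gap: 0.0255
grip_force: 40.4
clock: 47.25
ee_pos: [0.516, 0.1658, 0.3594]
eef_rot: [[0.029, 1.0, -0.003], [1.0, -0.029, -0.0], [-0.0, -0.003, -1.0]]
force: [0.1, 0.2, -2.8]
finger_gap: 0.0249
grip_force: 40.4
clock: 47.65
ee_pos: [0.519, 0.155, 0.3606]
eef_rot: [[0.021, 1.0, -0.001], [1.0, -0.021, 0.0], [0.0, -0.001, -1.0]]
force: [-0.7, -0.4, -4.1]
finger_gap: 0.0254
grip_force: 40.4
t47.65 pos [519.  155.  360.6] yaw(y axis) -1.2 z [-0.001  0.    -1.   ] F [-0.7 -0.4 -4.1] gap 0.0254 g 40.4 q [  8.   3. 103.   0.  74.   9.]
```

Offset is 220 here, so I expect contact at about 318.

```bash
python3 -m handwheel '[[2.2,0,-20,0,0,-0.3,1],[0,0,-12,0,0,0,1],[0,0,-6,0,0,0,1],[0,0,0,0,0,0,1],[0,0,-2,0,0,0,1],[0,0,-2,0,0,0,1],[0,0,-1,0,0,0,1],[0,0,0,0,0,0,1]]' ;python3 -m handwheel '[[0,0,-1,0,0,0,1],[0,0,0,0,0,0,1]]'
```

```text
clock: 48.45
ee_pos: [0.5218, 0.1545, 0.3186]
eef_rot: [[0.029, 1.0, 0.001], [1.0, -0.029, 0.0], [0.0, 0.001, -1.0]]
force: [-1.3, 0.4, -0.4]
finger_gap: 0.0252
grip_force: 40.9
clock: 48.65
ee_pos: [0.5219, 0.1545, 0.3184]
eef_rot: [[0.029, 1.0, 0.001], [1.0, -0.029, 0.0], [0.0, 0.001, -1.0]]
force: [-3.3, -0.3, 6.1]
finger_gap: 0.0252
grip_force: 41.8
```

```bash
python3 -m handwheel '[[0,0,0,0,0,0,0.5],[0,0,0,0,0,0,0],[0,0,5,0,0,0,0],[0,0,10,0,0,0,0],[0,0,25,0,0,0,0],[0,0,30,0,0,0,0],[0,0,25,0,0,0,0],[0,0,0,0,0,0,0]]' ; python3 -m handwheel '[[0,0,0,0,0,0,0],[0,0,0,0,0,0,0],[0,0,0,0,0,0,0],[0,0,0,0,0,0,0],[0,0,0,0,0,0,0],[0,0,0,0,0,0,0]]'; python3 st.py; python3 look.py;python3 tray.py; cp pics/k.png pics/k4.png
```

```text
clock: 49.45
ee_pos: [0.5227, 0.1546, 0.4174]
eef_rot: [[0.029, 1.0, 0.008], [1.0, -0.029, 0.001], [0.001, 0.008, -1.0]]
force: [0.1, -1.2, 1.1]
finger_gap: 0.0854
grip_force: 0.0
clock: 50.05
ee_pos: [0.5216, 0.1544, 0.4115]
eef_rot: [[0.029, 1.0, -0.001], [1.0, -0.029, -0.0], [-0.0, -0.001, -1.0]]
force: [-1.1, -0.0, -0.5]
finger_gap: 0.0855
grip_force: 0.0
t50.05 pos [521.6 154.4 411.5] yaw(y axis) -1.7 z [-0.001 -0.    -1.   ] F [-1.1 -0.  -0.5] gap 0.0855 g 0.0 q [ 8.  1. 99.  0. 80. 10.]
white bar 287 slope deg -39.3 x [0.482 0.563] z [0.102 0.173]
all 700 slope deg -32.2 x [0.458 0.571] z [0.091 0.179]
top lip (array([ 499.2, -100.9]), array([186.9, 223.6]), 11.7, 803) 0.044
scene lip (array([495.7, -98.6]), array([191.7, 223.9]), 11.8, 1278) 0.041
```

View pics/k4.png

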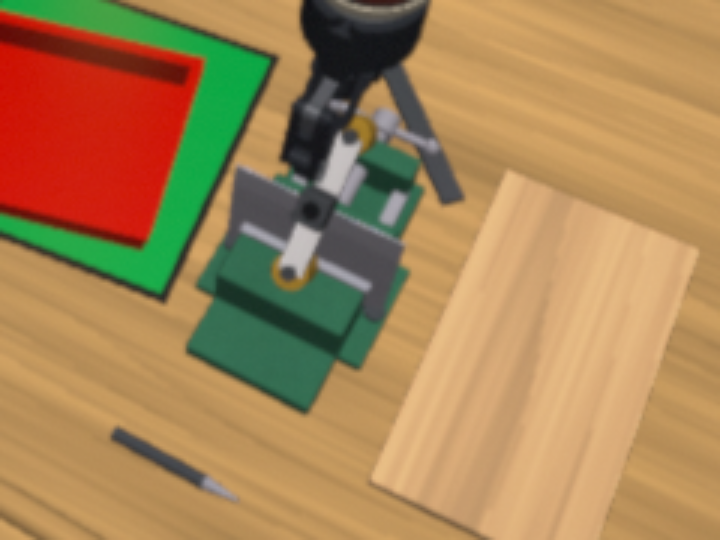

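It tips about 37°, with the far (+x) end down. To right it I'll come in 30 mm toward +x, so the near finger stays above the raised bar. Then I'll close while shifting back, so the far finger pushes the boss upright.

```bash
python3 -m handwheel '[[29,0,0,0,0,0,0],[0,0,-40,0,0,0,0],[0,0,-35,0,0,0,0],[0,0,-10,0,0,0,0],[0,0,0,0,0,0,0],[0,0,0,0,0,0,0]]' 30; python3 st.py; python3 -m handwheel '[[-4,0,0,0,0,0,0.1],[-4,0,0,0,0,0,0.2],[-4,0,0,0,0,0,0.3],[-4,0,0,0,0,0,0.4],[0,0,0,0,0,0,0.4]]'; python3 -m handwheel '[[-4,0,-1,0,0,0,0.5],[-4,0,-1,0,0,0,0.6],[-4,0,0,0,0,0,0.65],[-2,0,0,0,0,0,0.7],[0,0,0,0,0,0,0.75],[0,0,0,0,0,0,1]]';python3 -m handwheel '[[0,0,0,0,0,0,1],[0,0,0,0,0,0,1],[0,0,0,0,0,0,1]]'; python3 st.py; python3 look.py
```

```text
clock: 50.85
ee_pos: [0.5512, 0.1546, 0.3285]
eef_rot: [[0.029, 1.0, 0.002], [1.0, -0.029, 0.0], [0.0, 0.002, -1.0]]
force: [-0.1, 0.1, 0.7]
finger_gap: 0.0856
grip_force: 0.0
t50.85 pos [551.2 154.6 328.5] yaw(y axis) -1.6 z [ 0.002  0.    -1.   ] F [-0.1  0.1  0.7] gap 0.0856 g 0.0 q [  8.   9. 100.   0.  71.   9.]
clock: 51.35
ee_pos: [0.534, 0.1545, 0.3271]
eef_rot: [[0.029, 1.0, 0.0], [1.0, -0.029, 0.0], [0.0, 0.0, -1.0]]
force: [0.3, 0.3, -0.1]
finger_gap: 0.0512
grip_force: 0.0
clock: 51.95
ee_pos: [0.5272, 0.1544, 0.3345]
eef_rot: [[0.029, 0.999, 0.029], [1.0, -0.029, 0.002], [0.003, 0.028, -1.0]]
force: [15.2, -0.8, 22.2]
finger_gap: 0.0142
grip_force: 27.8
clock: 52.25
ee_pos: [0.5272, 0.1544, 0.3347]
eef_rot: [[0.029, 0.999, 0.028], [1.0, -0.029, 0.002], [0.003, 0.028, -1.0]]
force: [16.8, -1.0, 22.9]
finger_gap: 0.0142
grip_force: 28.3
t52.25 pos [527.2 154.4 334.7] yaw(y axis) -1.7 z [ 0.028  0.002 -1.   ] F [16.8 -1.  22.9] gap 0.0142 g 28.3 q [  8.   5. 104.  -0.  70.  10.]
white bar 175 slope deg -39.9 x [0.492 0.565] z [0.104 0.219]
all 509 slope deg -18.4 x [0.477 0.574] z [0.092 0.234]
```

The fingers closed on the boss's top corner. I'll open, centre on the knife, and press the raised side down with the open near finger before closing.

```bash
python3 -m handwheel '[[0,0,0,0,0,0,0.5],[0,0,8,0,0,0,0.2],[0,0,20,0,0,0,0],[0,0,30,0,0,0,0],[0,0,25,0,0,0,0],[-3,0,0,0,0,0,0],[0,0,0,0,0,0,0],[0,0,0,0,0,0,0]]'; python3 -m handwheel '[[0,0,0,0,0,0,0],[0,0,0,0,0,0,0],[0,0,0,0,0,0,0]]';python3 st.py; python3 look.py; cp pics/k.png pics/k5.png
```

```text
clock: 53.1
ee_pos: [0.517, 0.1544, 0.4063]
eef_rot: [[0.029, 1.0, -0.003], [1.0, -0.029, -0.0], [-0.0, -0.003, -1.0]]
force: [-1.3, 0.4, -0.0]
finger_gap: 0.0854
grip_force: 0.0
clock: 53.4
ee_pos: [0.5175, 0.1544, 0.4072]
eef_rot: [[0.029, 1.0, -0.001], [1.0, -0.029, -0.0], [-0.0, -0.001, -1.0]]
force: [-0.4, 0.7, -0.9]
finger_gap: 0.0851
grip_force: 0.0
t53.40 pos [517.5 154.4 407.2] yaw(y axis) -1.6 z [-0.001 -0.    -1.   ] F [-0.4  0.7 -0.9] gap 0.0851 g 0.0 q [  8.   1. 100.  -0.  79.  10.]
white bar 305 slope deg -32.8 x [0.477 0.566] z [0.106 0.17 ]
all 701 slope deg -28.9 x [0.463 0.575] z [0.095 0.174]
```

View pics/k5.png

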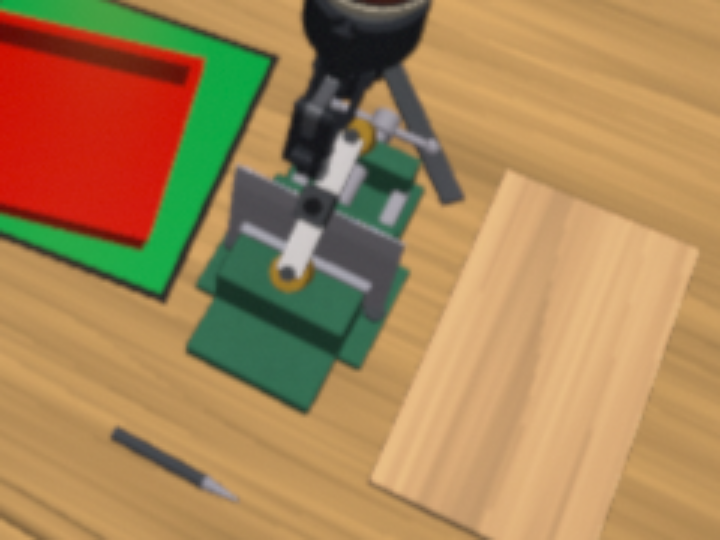

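The arm still hangs in its notch, tilted about 33°. Descending with the fingers open.

```bash
python3 -m handwheel '[[4,0,-30,0,0,0,0],[0,0,-25,0,0,0,0],[0,0,-12,0,0,0,0],[0,0,-8,0,0,0,0],[0,0,-8,0,0,0,0],[0,0,0,0,0,0,0]]'; python3 -m handwheel '[[0,0,-5,0,0,0,0],[0,0,-5,0,0,0,0],[0,0,0,0,0,0,0]]'; python3 look.py; python3 st.py
```

```text
clock: 54.05
ee_pos: [0.5215, 0.1545, 0.3245]
eef_rot: [[0.029, 1.0, -0.001], [1.0, -0.029, -0.0], [-0.0, -0.001, -1.0]]
force: [0.7, 0.4, 0.3]
finger_gap: 0.085
grip_force: 0.0
clock: 54.35
ee_pos: [0.5215, 0.1544, 0.3145]
eef_rot: [[0.029, 1.0, -0.0], [1.0, -0.029, -0.0], [-0.0, -0.0, -1.0]]
force: [-0.1, 0.3, 0.2]
finger_gap: 0.0852
grip_force: 0.1
white bar 143 slope deg -6.2 x [0.477 0.578] z [0.12  0.238]
all 635 slope deg 23.9 x [0.467 0.595] z [0.098 0.238]
t54.40 pos [521.6 154.4 314.8] yaw(y axis) -1.7 z [-0. -0. -1.] F [ 0.5 -0.1 -0.3] gap 0.0855 g 0.2 q [  8.   6. 105.   0.  69.  10.]
```

```bash
python3 -m handwheel '[[0,0,0,0,0,0,0.2],[0,0,0,0,0,0,0.35],[0,0,1,0,0,0,0.5],[0,0,1,0,0,0,0.6],[0,0,1,0,0,0,0.7],[0,0,1,0,0,0,1],[0,0,0,0,0,0,1],[0,0,0,0,0,0,1]]' 40; python3 -m handwheel '[[0,0,0,0,0,0,1],[0,0,0,0,0,0,1]]'; python3 look.py; python3 st.py
```

```text
clock: 55.2
ee_pos: [0.5215, 0.1544, 0.3188]
eef_rot: [[0.029, 1.0, -0.0], [1.0, -0.029, -0.0], [-0.0, -0.0, -1.0]]
force: [-0.3, -0.4, 0.6]
finger_gap: 0.0257
grip_force: 39.0
clock: 55.4
ee_pos: [0.5216, 0.1545, 0.3188]
eef_rot: [[0.029, 1.0, -0.0], [1.0, -0.029, -0.0], [-0.0, -0.0, -1.0]]
force: [0.1, 0.4, 0.2]
finger_gap: 0.0259
grip_force: 39.0
white bar 176 slope deg -0.5 x [0.473 0.574] z [0.104 0.158]
all 652 slope deg 3.9 x [0.466 0.59 ] z [0.096 0.238]
t55.45 pos [521.5 154.5 318.8] yaw(y axis) -1.6 z [-0. -0. -1.] F [0.1 0.7 0. ] gap 0.026 g 39.0 q [  8.   6. 104.   0.  69.  10.]
```

Righted and gripped squarely. Carrying it to the tray centre at (496,-99), yaw 11.8°.

```bash
python3 -m handwheel '[[0,0,5,0,0,0,1],[0,0,30,0,0,0,1],[0,0,30,0,0,0,1],[-4,-42,10,0,0,6.7,1],[-4,-42,0,0,0,6.7,1],[-4,-42,0,0,0,0,1],[-4,-42,0,0,0,0,1],[-4,-42,0,0,0,0,1]]' ; python3 -m handwheel '[[-5,-42,0,0,0,0,1],[0,0,-20,0,0,0,1],[0,0,-20,0,0,0,1],[0,0,0,0,0,0,1],[0,0,0,0,0,0,1]]'; python3 st.py; python3 tray.py
```

```text
clock: 56.25
ee_pos: [0.5008, -0.057, 0.3935]
eef_rot: [[-0.204, 0.979, -0.001], [0.979, 0.204, 0.0], [0.0, -0.001, -1.0]]
force: [0.4, -0.6, -4.1]
finger_gap: 0.0254
grip_force: 40.0
clock: 56.75
ee_pos: [0.4963, -0.0974, 0.3536]
eef_rot: [[-0.204, 0.979, -0.002], [0.979, 0.204, 0.001], [0.001, -0.002, -1.0]]
force: [-0.3, -0.0, -3.3]
finger_gap: 0.0253
grip_force: 40.3
t56.75 pos [496.3 -97.4 353.6] yaw(y axis) 11.8 z [-0.002  0.001 -1.   ] F [-0.3 -0.  -3.3] gap 0.0253 g 40.3 q [-20.  -1. 108.  -0.  73. -32.]
top lip (array([512. ,   1.3]), array([ 75.1, 170.2]), 71.4, 196) 0.045
scene lip (array([495.9, -98.9]), array([191.3, 224.9]), 12.1, 1192) 0.041
```

Tray unchanged. Lowering from 353 to 226.

```bash
python3 -m handwheel '[[0,-1,-40,0,0,0,1],[0,0,-40,0,0,0,1],[0,0,-25,0,0,0,1],[0,0,-10,0,0,0,1],[0,0,-5,0,0,0,1],[0,0,0,0,0,0,1],[0,0,0,0,0,0,1]]' ; python3 -m handwheel '[[0,0,-2,0,0,0,1],[0,0,-1,0,0,0,1],[0,0,0,0,0,0,1]]'
```

```text
clock: 57.6
ee_pos: [0.4976, -0.0988, 0.2357]
eef_rot: [[-0.204, 0.979, 0.003], [0.979, 0.204, -0.001], [-0.002, 0.003, -1.0]]
force: [-0.3, -0.7, -2.7]
finger_gap: 0.0255
grip_force: 40.5
clock: 57.9
ee_pos: [0.4967, -0.0986, 0.2312]
eef_rot: [[-0.204, 0.979, 0.001], [0.979, 0.204, -0.0], [-0.0, 0.0, -1.0]]
force: [0.2, -0.4, -4.3]
finger_gap: 0.025
grip_force: 40.5
```

```bash
python3 -m handwheel '[[0,0,-2,0,0,0,1],[0,0,-1,0,0,0,1],[0,0,0,0,0,0,1],[0,0,-1,0,0,0,1],[0,0,0,0,0,0,1]]'; python3 -m handwheel '[[0,0,-1,0,0,0,1],[0,0,0,0,0,0,1]]'
```

```text
clock: 58.4
ee_pos: [0.4967, -0.0986, 0.227]
eef_rot: [[-0.204, 0.979, 0.0], [0.979, 0.204, -0.0], [-0.0, 0.0, -1.0]]
force: [0.7, -0.2, -3.5]
finger_gap: 0.0251
grip_force: 40.5
clock: 58.6
ee_pos: [0.4967, -0.0987, 0.2268]
eef_rot: [[-0.204, 0.979, -0.0], [0.979, 0.204, -0.0], [-0.0, -0.0, -1.0]]
force: [-5.2, 1.4, 5.4]
finger_gap: 0.0252
grip_force: 41.6
```

```bash
python3 -m handwheel '[[0,0,0,0,0,0,0.5],[0,0,0,0,0,0,0],[0,0,5,0,0,0,0],[0,0,40,0,0,0,0],[0,0,50,0,0,0,0],[0,0,50,0,0,0,0],[0,0,50,0,0,0,0],[0,0,50,0,0,0,0.5]]' ; python3 -m handwheel '[[0,0,45,0,0,8,1],[0,0,15,0,0,8,1],[0,0,0,0,0,8,1],[0,0,0,0,0,8,1],[0,0,0,0,0,1,1],[0,0,0,0,0,0,1]]'; python3 st.py; cp pics/s.png /tmp; python3 tray.py
python3 - <<'E'
from h import *
c=camera("top");P=cloud(c);cv2.imwrite("pics/t2.png",cv2.resize(c["frame"][100:330,180:510],(759,529))[:,:,::-1])
X,Y,Z=np.moveaxis(P,-1,0)
k=(X>.45)&(X<.75)&(Y<-.5)&(Y>-.8)&(Z>.01);print("behind lid max z",np.nanmax(Z[k]))
E
```

```text
clock: 59.4
ee_pos: [0.4962, -0.0984, 0.4736]
eef_rot: [[-0.204, 0.979, 0.001], [0.979, 0.204, -0.0], [-0.001, 0.001, -1.0]]
force: [1.6, 0.2, -0.7]
finger_gap: 0.0731
grip_force: 0.0
clock: 60.0
ee_pos: [0.4965, -0.0985, 0.531]
eef_rot: [[-0.702, 0.712, 0.0], [0.712, 0.702, -0.0], [-0.0, 0.0, -1.0]]
force: [-0.1, 0.0, 0.1]
finger_gap: 0.0
grip_force: 0.0
t60.00 pos [496.5 -98.5 531. ] yaw(y axis) 44.6 z [ 0. -0. -1.] F [-0.1  0.   0.1] gap 0.0 g 0.0 q [-20.  -7.  94.  -0.  93. -65.]
top lip (array([ 413.8, -121.4]), array([ 11.2, 173.6]), 11.9, 193) 0.045
scene lip (array([492.9, -99.3]), array([196.4, 224.2]), 12.0, 1274) 0.042
behind lid max z 0.3026947050248858
```

View pics/t2.png

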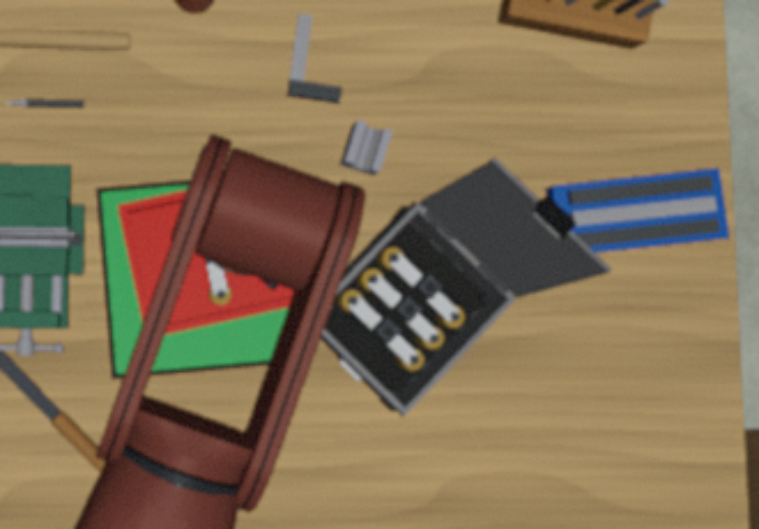

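Three arms sit side by side in the case and the fourth stands in the tray. Now over the lid and down behind it with the fingers closed.

```bash
python3 -m handwheel '[[6,-43,0,0,0,0,1],[6,-43,0,0,0,0,1],[6,-43,0,0,0,0,1],[6,-43,0,0,0,0,1],[6,-43,0,0,0,0,1],[6,-43,0,0,0,0,1],[6,-43,0,0,0,0,1],[6,-43,0,0,0,0,1]]'; python3 -m handwheel '[[8,-46,0,0,0,0,1],[0,0,0,0,0,0,1],[0,0,0,0,0,0,1],[0,0,0,0,0,0,1]]'; python3 st.py
```

```text
clock: 61.0
ee_pos: [0.5446, -0.4444, 0.5305]
eef_rot: [[-0.703, 0.711, -0.0], [0.711, 0.703, 0.0], [0.0, 0.0, -1.0]]
force: [1.0, 0.7, 0.8]
finger_gap: 0.0001
grip_force: 0.0
clock: 61.4
ee_pos: [0.5527, -0.4878, 0.5311]
eef_rot: [[-0.704, 0.71, 0.0], [0.71, 0.704, 0.0], [0.0, 0.0, -1.0]]
force: [0.9, 0.2, 0.4]
finger_gap: -0.0
grip_force: 0.0
t61.40 pos [ 552.7 -487.8  531.1] yaw(y axis) 44.8 z [ 0.  0. -1.] F [0.9 0.2 0.4] gap -0.0 g 0.0 q [-48.  26.  57.   0.  97. -92.]
```

```bash
python3 -m handwheel '[[0,0,-30,0,0,0,1],[0,0,-40,0,0,0,1],[0,0,-18,0,0,0,1],[0,0,0,0,0,0,1],[-15,15,0,0,0,0,1],[-15,15,0,0,0,0,1],[-16,16,0,0,0,0,1],[0,0,0,0,0,0,1]]'; python3 -m handwheel '[[-16,16,-2,0,0,0,1],[-17,17,-3,0,0,0,1],[-17,17,-5,0,0,0,1],[0,0,0,0,0,0,1]]';python3 st.py
python3 - <<'E'
from h import *
c=camera("scene");cv2.imwrite("pics/l1.png",c["frame"][:,:,::-1])
E
```

```text
clock: 62.2
ee_pos: [0.5061, -0.4404, 0.4469]
eef_rot: [[-0.705, 0.709, 0.003], [0.709, 0.705, -0.003], [-0.004, -0.0, -1.0]]
force: [0.6, -0.8, 1.0]
finger_gap: 0.0003
grip_force: 0.0
clock: 62.6
ee_pos: [0.4561, -0.3911, 0.4344]
eef_rot: [[-0.705, 0.71, 0.001], [0.71, 0.705, -0.001], [-0.001, 0.0, -1.0]]
force: [-0.0, -0.0, 0.0]
finger_gap: -0.0003
grip_force: 0.0
t62.60 pos [ 456.1 -391.1  434.4] yaw(y axis) 44.8 z [ 0.001 -0.001 -1.   ] F [-0. -0.  0.] gap -0.0003 g 0.0 q [-48.   8.  89.   0.  82. -93.]
```

View pics/l1.png

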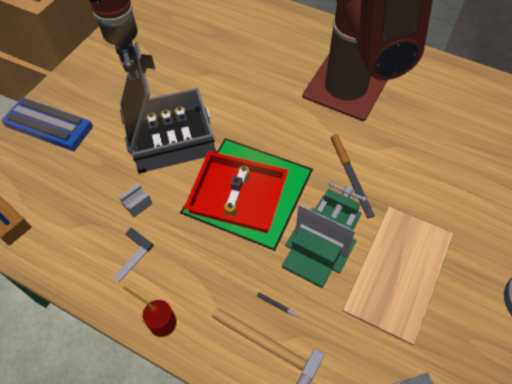

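The lid has come forward past vertical with the fingers behind it. Following the arc down.

```bash
python3 -m handwheel '[[-17,17,-13,0,0,0,1],[-17,17,-15,0,0,0,1],[-14,14,-20,0,0,0,1],[-14,14,-22,0,0,0,1],[-9,9,-24,0,0,0,1],[-8,8,-26,0,0,0,1],[0,0,0,0,0,0,1]]';python3 st.py; python3 -m handwheel '[[-3,3,-12,0,0,0,1],[-3,3,-12,0,0,0,1],[0,0,-6,0,0,0,1],[0,0,0,0,0,0,1]]'; python3 st.py
```

```text
clock: 63.35
ee_pos: [0.3771, -0.3127, 0.3107]
eef_rot: [[-0.704, 0.71, -0.003], [0.71, 0.704, 0.004], [0.005, 0.0, -1.0]]
force: [-0.2, -0.4, 0.5]
finger_gap: 0.0001
grip_force: 0.0
t63.35 pos [ 377.1 -312.7  310.7] yaw(y axis) 44.8 z [-0.003  0.004 -1.   ] F [-0.2 -0.4  0.5] gap 0.0001 g 0.0 q [-49.  -1. 112.   0.  69. -94.]
clock: 63.75
ee_pos: [0.3716, -0.3075, 0.2821]
eef_rot: [[-0.704, 0.71, -0.001], [0.71, 0.704, 0.001], [0.001, 0.0, -1.0]]
force: [0.2, 0.8, 0.5]
finger_gap: 0.0001
grip_force: 0.0
t63.75 pos [ 371.6 -307.5  282.1] yaw(y axis) 44.7 z [-0.001  0.001 -1.   ] F [0.2 0.8 0.5] gap 0.0001 g 0.0 q [-49.   0. 115.   0.  65. -94.]
```

```bash
python3 -m handwheel '[[-6,6,-4,0,0,0,1],[-4,4,-3,0,0,0,1],[0,0,0,0,0,0,1]]'; python3 -m handwheel '[[0,0,-3,0,0,0,1],[0,0,-2,0,0,0,1],[0,0,0,0,0,0,1]]'; python3 -m handwheel '[[0,0,-2,0,0,0,1],[0,0,-2,0,0,0,1],[0,0,0,0,0,0,1]]'
```

```text
clock: 64.05
ee_pos: [0.3609, -0.2968, 0.2754]
eef_rot: [[-0.704, 0.71, -0.001], [0.71, 0.704, 0.001], [0.001, 0.0, -1.0]]
force: [-0.2, -0.0, -1.1]
finger_gap: 0.0003
grip_force: 0.0
clock: 64.35
ee_pos: [0.3615, -0.2974, 0.2714]
eef_rot: [[-0.704, 0.71, -0.001], [0.71, 0.704, 0.001], [0.001, -0.0, -1.0]]
force: [-3.7, 1.5, 5.3]
finger_gap: -0.0001
grip_force: 2.7
clock: 64.65
ee_pos: [0.3617, -0.2976, 0.2668]
eef_rot: [[-0.704, 0.71, 0.0], [0.71, 0.704, -0.0], [-0.0, -0.0, -1.0]]
force: [-0.6, -0.0, 0.3]
finger_gap: -0.0002
grip_force: 0.0
```

```bash
python3 -m handwheel '[[0,0,-2,0,0,0,1],[0,0,-2,0,0,0,1],[0,0,0,0,0,0,1]]'; python3 -m handwheel '[[0,0,-1,0,0,0,1],[0,0,-1,0,0,0,1],[0,0,0,0,0,0,1]]'
```

```text
clock: 64.95
ee_pos: [0.3619, -0.2978, 0.2642]
eef_rot: [[-0.704, 0.71, 0.0], [0.71, 0.704, -0.0], [-0.0, -0.0, -1.0]]
force: [-3.8, 4.7, 13.4]
finger_gap: -0.0002
grip_force: 6.3
clock: 65.25
ee_pos: [0.362, -0.2979, 0.2639]
eef_rot: [[-0.704, 0.71, -0.0], [0.71, 0.704, -0.0], [0.0, -0.0, -1.0]]
force: [-8.7, 9.8, 27.3]
finger_gap: -0.0002
grip_force: 13.7
```

Hard stop at 91 mm, which fits a shut lid. Backing off and checking everything before handing in.

```bash
python3 -m handwheel '[[0,0,10,0,0,0,1],[0,0,40,0,0,0,1],[0,0,50,0,0,0,1],[0,0,50,0,0,0,1],[0,0,40,0,0,0,1],[-15,40,0,0,0,0,1],[0,45,0,0,0,0,1],[0,45,0,0,0,0,1]]'; python3 -m handwheel '[[0,45,0,0,0,0,1],[0,45,0,0,0,0,1],[0,45,0,0,0,0,1],[0,45,0,0,0,0,1],[0,45,0,0,0,0,1],[0,0,0,0,0,0,1],[0,0,0,0,0,0,1]]'; python3 st.py
python3 - <<'E'
from h import *
c=camera("scene");cv2.imwrite("pics/f.png",c["frame"][:,:,::-1]);P=cloud(c);X,Y,Z=np.moveaxis(P,-1,0)
d=P[...,:2]-[.42,-.3585];a=d@np.array([.7071,-.7071]);b=d@np.array([.7071,.7071])
k=(abs(a)<.1)&(abs(b)<.08)&(Z>.07)
p=np.polyfit(a[k],Z[k],1);print("lid slope rad",-p[0].round(4),"z",np.percentile(Z[k],[2,50,98]).round(4),k.sum())
t=np.radians(12);d=P[...,:2]-[.496,-.099];a=d@[np.cos(t),np.sin(t)];b=d@[-np.sin(t),np.cos(t)]
k=(abs(a)<.08)&(abs(b)<.09)&(Z>.03)&(Z<.1);print("tray arm",np.percentile(a[k],[2,98]).round(3),np.percentile(b[k],[2,98]).round(3),np.percentile(Z[k],98).round(3))
E
python3 tray.py
```

```text
clock: 66.05
ee_pos: [0.3461, -0.1666, 0.4511]
eef_rot: [[-0.702, 0.712, 0.001], [0.712, 0.702, -0.0], [-0.001, 0.0, -1.0]]
force: [1.6, -0.7, 0.0]
finger_gap: 0.0002
grip_force: 0.0
clock: 66.75
ee_pos: [0.3464, 0.0585, 0.4508]
eef_rot: [[-0.707, 0.707, 0.0], [0.707, 0.707, -0.0], [-0.0, -0.0, -1.0]]
force: [0.3, -0.2, -1.4]
finger_gap: 0.0003
grip_force: 0.0
t66.75 pos [346.4  58.5 450.8] yaw(y axis) 45.0 z [ 0. -0. -1.] F [ 0.3 -0.2 -1.4] gap 0.0003 g 0.0 q [ -3. -30. 120.  -0.  90. -48.]
lid slope rad 0.0002 z [0.0881 0.0928 0.0972] 3375
tray arm [-0.068  0.07 ] [-0.01   0.016] 0.078
top lip (array([ 499.2, -100.6]), array([187.6, 223.4]), 11.7, 801) 0.044
scene lip (array([495.4, -98.5]), array([191.1, 225.1]), 11.9, 1284) 0.041
```

View pics/f.png

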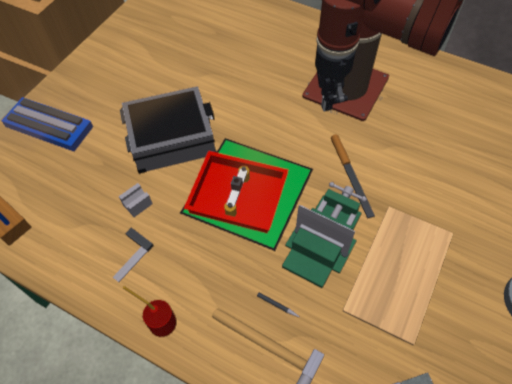

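The lid is flat (slope 0.000 rad), the arm stands in the tray on the mat, and the bystanders haven't moved. Handing in.

```bash
python3 -c "
from plant import *
print(finish_job())"
```

```text
the job is handed in; nothing more can be done
None
```

The job is handed in (it returned no verdict): the tray was dragged onto the mat, three level arms are in the case, the one that tipped is in the tray, the lid is pressed shut, and the try square, V-block and punch look unmoved.

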